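# Ballast a bedside lamp's foot and click its retaining bar tight

## Task

Ballast the upturned lamp foot: turn the wrench anticlockwise to swing the red retaining bar wide open, lift the cork cover plate off the posts, lower every steel ballast plate on the table over the four posts, and lay the cover back on top, all flat. Then turn the wrench clockwise, bringing the bar over the pile to its stop, until the handle clicks (its joint gives way); stop there without bending the handle to its end and let go so that it springs straight. Leave the other things on the table alone.

Things in the scene. Friction and masses are not known exactly. Their poses are not given: they have to be found in the camera images.
- foot: oak lamp foot, upside down, fixed to the table: block 110 x 200 x 20 mm (x +-55, y -125 to +75) with a dark raised pad (44 x 106 mm, 10 mm high) and four brass posts 8 mm thick, tapered over the top 7 mm, 56 mm tall above the pad, at x = +-16, y = +-42 mm. Origin on the table under the posts' middle, z up
- seat (a point): middle of the four posts on top of the pad (30 mm above the table), axes as the foot's: where the underside of the first plate comes to rest; the pile rises 10 mm per plate
- pivot (a point): point on the upright axis of the bolt, 85 mm from the posts' middle towards the foot's -y, at the height of the wrench handle's middle (106 mm above the table). The bar and the wrench turn about the vertical through it
- bolt (a joint): angle of the bolt with its red retaining bar, rad. At 0 the bar rests against its stop and lies over the end of the pile (pointing to the foot's +y); it grows as bar and bolt turn anticlockwise seen from above, to a stop at 1.35 (wide open, clear of the plates). It stays where it is left; turning takes about 0.35 N m (3 N at the grip point). It starts partly closed
- bar_tip (a point): free end of the red retaining bar (a 18 x 6 mm strip, 91 to 97 mm above the table, reaching 56 mm from the bolt's axis)
- click (a joint): breakaway joint of the click-handle wrench, whose head stays on the bolt. 0: handle straight, pointing away from the red bar. Clockwise against the stop it is rigid up to about 0.95 N m (8 N at the grip point), then gives way with falling force: tripped beyond 0.10 rad, overstrained past 0.33, end at 0.40. Springs back to 0 when let go.
- handle_grip (a point): middle of the blue handle of the wrench, 115 mm from the bolt's axis: a level bar 18 mm wide and 16 mm high (98 to 114 mm above the table), blue from 67 to 157 mm from the axis. Its frame's -y points outward along the handle. Can be pinched from above and led round in an arc
- cover: cork-coloured cover plate 56 (x) x 110 (y) x 10 mm, 0.15 kg, four 11 mm square through holes at x = +-16, y = +-42 mm; origin at the middle of its underside; both ways round and both faces fit alike. At the start it lies on the pad, on the empty posts, under the bar
- plate_a: dark steel ballast plate, same size and holes as the cover (56 (x) x 110 (y) x 10 mm, 11 mm square holes at x = +-16, y = +-42 mm), about 0.4 kg; origin at the middle of its underside. Two to four of the ballast plates are present; any order will do
- plate_b: dark steel ballast plate, same size and holes as the cover (56 (x) x 110 (y) x 10 mm, 11 mm square holes at x = +-16, y = +-42 mm), about 0.4 kg; origin at the middle of its underside. Two to four of the ballast plates are present; any order will do
- plate_c: dark steel ballast plate, same size and holes as the cover (56 (x) x 110 (y) x 10 mm, 11 mm square holes at x = +-16, y = +-42 mm), about 0.4 kg; origin at the middle of its underside. Two to four of the ballast plates are present; any order will do
- plate_d: dark steel ballast plate, same size and holes as the cover (56 (x) x 110 (y) x 10 mm, 11 mm square holes at x = +-16, y = +-42 mm), about 0.4 kg; origin at the middle of its underside. Two to four of the ballast plates are present; any order will do
- remote: aluminium remote control 36 x 140 x 12 mm; not part of the job, leave it alone; origin under its middle
- cup: blue cup, 76 mm wide, 85 mm tall; not part of the job, leave it alone; origin under its middle
- screwjar: amber screw jar, 56 mm wide, 70 mm tall; not part of the job, leave it alone; origin under its middle
- driver: screwdriver lying on the table, about 200 mm long; not part of the job, leave it alone; origin under its middle
Not all that is in view belongs to the job. What is shaped like the plate_b but blue or green is not meant.

How it is judged:
On the way, in this order (a step that is already met when the one before it is completed fails the run):
1. the retaining bar is swung wide open (value of joint bolt above 1.2 rad), for 0.2 s.
2. the cover is lifted off the posts (z of cover in the frame of seat above 0.06 m), for 0.1 s.
3. all ballast plates present lie flat on the four posts (horizontal distance between each of plate_a, plate_b, plate_c, plate_d and seat below 0.005 m and z of plate_a in the frame of seat between -0.003 and 0.0425 m and angle between each of plate_a, plate_b, plate_c, plate_d's own z axis and vertical below 0.05 rad and angle between the y axis of each of plate_a, plate_b, plate_c, plate_d and the y axis of foot, either way round below 0.12 rad and z of plate_b in the frame of seat between -0.003 and 0.0425 m and z of plate_c in the frame of seat between -0.003 and 0.0425 m and z of plate_d in the frame of seat between -0.003 and 0.0425 m), for 0.3 s.
4. the cover lies flat on the four posts, above every ballast plate (all of step 3 and horizontal distance between cover and seat below 0.005 m and z of cover in the frame of seat between -0.003 and 0.0425 m and angle between cover's own z axis and vertical below 0.05 rad and angle between the y axis of cover and the y axis of foot, either way round below 0.12 rad and z of each of plate_a, plate_b, plate_c, plate_d in the frame of cover below -0.007 m), for 0.3 s.
5. with the bar at its stop over the pile, the wrench's breakaway joint trips (value of joint bolt below 0.06 rad and value of joint click above 0.1 rad and horizontal distance between cover and seat below 0.005 m and z of cover in the frame of seat between -0.003 and 0.0425 m and angle between cover's own z axis and vertical below 0.05 rad and angle between the y axis of cover and the y axis of foot, either way round below 0.12 rad and z of each of plate_a, plate_b, plate_c, plate_d in the frame of cover below -0.007 m), for 0.05 s.
At the end, for the whole second after the job is handed in: every ballast plate present and the cover on top lie on the four posts (centre within 5 mm of the posts' middle, tilted under 0.05 rad), the bar is within 0.12 rad of its stop over the pile, and the released handle is straight again (within 0.05 rad), all at rest (all of step 4 and value of joint bolt below 0.12 rad and value of joint click below 0.05 rad and contact force between the fingers and anything else below 0.5 N and linear speed of each of plate_a, plate_b, plate_c, plate_d, cover below 0.02 m/s); the robot touches nothing.
It fails at once if the tripped handle is bent to its end (more than 0.33 rad) (value of joint click above 0.33 rad).
It fails at once if another thing on the table is pushed more than 5 cm (distance of any of remote, cup, screwjar, driver from where it was at the start of the episode above 0.05 m).
Of plate_a, plate_b, plate_c, plate_d only 2 to 4 are there at a start; the rules pass over those that are not, and their reading is None.
At some moment in a run one of plate_a, plate_b, plate_c, plate_d, cover may be knocked a few centimetres aside while the robot is not near it.
Once in a run the grip may slacken for a moment while it holds something.
It also fails if it takes over 210 s, if anything falls off the work surface, if the arm or the gripper's body presses on something with over 40 N, if the wrist force passes 120 N, or if a joint passes its speed limit or range.

## Robot

A 6-joint arm with a two-finger parallel gripper is mounted at the origin on the work surface. World frame = base frame: x ahead of the robot, y to its left, z up, the work surface at z = 0. Lengths are in m, angles in rad, forces in N, time in s.
With the tool pointing down it reaches from about 0.325 to 0.775 m from the base axis. Payload 9.3 kg.
Tool frame: the origin (TCP) lies at the very end of the fingers, on their centre line; the grasp point (between the pads) lies 19 mm behind it; z points along the fingers, y is the line along which they close (so a half turn about z gives the same grasp; the last joint's range is limited). The gripper opens to 85 mm and grips with 20 to 120 N. Pads are 22 mm wide; open, the fingers measure 114 mm over their backs; the gripper's body (76 mm by 85 mm) begins 54 mm behind the grasp point. The pads swing forward as they close: fully open they stand 13 mm farther back than shut.
Start: joints at [-1.491, 0.259, 0.021, 1.334, 0, 1.418], TCP at [0.127, -0.535, 0.231] pointing down, gripper open.
Joint ranges: [-3.04, 3.04], [-0.91, 1.82], [-1.04, 1.36], [-1.92, 1.95], [-1.52, 1.45], [-3.14, 3.14]. Speed limits (rad/s): [2.22, 2.22, 2.79, 3.14, 3.14, 3.14].

## Interface

Orientations are given as a rotation vector (axis times angle).
In Python, from bench import * gives the robot as it stands.
- The arm moves only by the shell command python3 -m crank 'ROWS' [OPENING] [FORCE]. ROWS is JSON, one flat list of numbers, 6 for each row, row after row: the shift along the tool's x, y, z in mm, then the turn, a rotation vector about the tool's x, y, z in rad. A call has 1 to 12 rows; each row shifts and turns the commanded pose from where the row before left it, along the tool's axes as they then stand; what a row does not reach is not made up. A row lasts 1/12 s, in which the tool goes at most 41.7 mm and 7.16 degrees, less where a joint would pass 70% of its speed; a pose out of reach is approached as far as the arm can. A call is refused whole if a number of a shift passes 41.7 or a number of a turn 0.125, either way. A call with a gripper value outside its range is refused whole. OPENING is the opening, from 0 (shut) to 1 (fully open), set as the call begins (- or left out, the last holds). The fingers move at their own pace and stop on an object; FORCE is the grip in N (left out, the last holds). Time passes only in rows, so rows that do not move let the fingers close. It gives the time, the measured TCP pose, the force, the opening and the grip force at its end, in the units of the state.
- get_state(): the state, without advancing time (a new reading comes with each control period).
- grab_frame(name): name is "scene" or "top"; returns a dict with "pixels" (384x512x3 uint8, red, green, blue), "depth" (384x512 float32, m along the optical axis (not along the pixel's ray), 0 where there is no reading), "K" (3x3 intrinsics, pixels), "k1" (the pictures are not rectified: a ray, as slopes to the right and down, at radius r is drawn at 1 + k1 r^2 times it, then the intrinsics apply), "extrinsics" (4x4, takes a point from world to camera coordinates). Camera axes: x right, y up, looking along -z (the intrinsics and any distortion apply to the point x, -y, -z); pixel columns grow to the right and rows downward; lengths in m; the calibration is good to about 2 mm. A picture is of the moment at which its call begins.
- job_done(): hands the job in; it is judged then, once.
Trained networks look in a picture, given as the dict that the camera call returned (one of the last four; its "shot" number tells which), for a name from the list of things; names that differ only in an ending like _2 or _b are one class to them, and where a whole thing is asked for, a point or a joint stands for the part that bears it (a point fixed in the world has none). Each returns a list of dicts, best first, with "confidence" (0 to 1); they miss things now and then, are a little off and sometimes report something else, mostly with a low value. They report only what shows in the picture. A call takes as long as a camera call. They do not tell look-alikes from the thing itself.
- recognise(picture, thing): "at" ([column, row] in pixels, amid what is visible of it).
- mark_of(picture, thing): "at" ([column, row] in pixels: a listed point, or the origin of a listed thing).
The state is a dict: "clock": time; "qpos": joint angles; "joint_velocities": joint speeds; "tau": joint torques, N m; "eef_pos": TCP position; "tcp_rot": TCP orientation; "wrist_force": force on the tool from outside, world axes, zero at the start; "torque": the same for the moment, N m; "gripper_width": finger opening in m; "grip_force": force on a finger pad.
Only numpy, scipy, OpenCV 4.12 (cv2) and the standard library are available. Lean on these libraries where they do the work, as an engineer would, in place of code of your own. Each camera call takes 0.05 s, during which the arm holds its last target. There are 200 camera calls.

## Working session

There is one attempt and no reset: what is moved stays moved. The work goes in short steps, Python scripts to look and compute and a shell command to move; the robot and the scene stay as the last step left them, time stands still between calls to the robot, and variables do not carry over. Pictures are saved under pics/ and viewed, at most 14 in all, crops included, and the job is handed in when it is done.

```bash
mkdir -p pics; cat > h.py <<'E'
import numpy as np, cv2
from scipy.spatial.transform import Rotation as R
from bench import *
def save(f,name,crop=None,scale=1):
    im=f["pixels"][:,:,::-1]
    if crop: im=im[crop[1]:crop[3],crop[0]:crop[2]]
    cv2.imwrite("pics/"+name,cv2.resize(im,None,fx=scale,fy=scale,interpolation=cv2.INTER_CUBIC))
def und(f,p):
    K=np.array(f["K"]);d=np.array([(p[0]-K[0,2])/K[0,0],(p[1]-K[1,2])/K[1,1]]);u=d.copy()
    for _ in range(20): u=d/(1+f["k1"]*(u@u))
    return u
def ray(f,p):
    u=und(f,p);E=np.array(f["extrinsics"]);Rm=E[:3,:3];c=-Rm.T@E[:3,3]
    return c,Rm.T@np.array([u[0],-u[1],-1])
def at_z(f,p,z):
    c,d=ray(f,p);return c+d*(z-c[2])/d[2]
def at_depth(f,p):
    D=f["depth"];x,y=int(round(p[0])),int(round(p[1]));w=D[max(0,y-1):y+2,max(0,x-1):x+2];w=w[w>0]
    c,d=ray(f,p);return c+d*np.median(w) if len(w) else None
def cloud(f,step=1):
    v,u=np.mgrid[0:384:step,0:512:step];K=np.array(f["K"])
    d=np.stack([(u-K[0,2])/K[0,0],(v-K[1,2])/K[1,1]],-1);q=d.copy()
    for _ in range(20): q=d/(1+f["k1"]*(q**2).sum(-1,keepdims=True))
    E=np.array(f["extrinsics"]);dep=f["depth"][::step,::step]
    P=np.concatenate([q*[1,-1],-np.ones(q.shape[:2]+(1,))],-1)*dep[...,None]
    return (P-E[:3,3])@E[:3,:3]
def proj(f,X):
    E=np.array(f["extrinsics"]);K=np.array(f["K"]);p=E[:3,:3]@np.array(X)+E[:3,3];u=np.array([p[0],-p[1]])/-p[2]
    u=u*(1+f["k1"]*(u@u));return u*[K[0,0],K[1,1]]+K[:2,2]
E
python3 - <<'E'
from h import *
s=get_state();print(s)
for n in("scene","top"):
    f=grab_frame(n);save(f,n+"0.png",scale=1.5)
    E=np.array(f["extrinsics"]);print(n,f["shot"],"cam",-E[:3,:3].T@E[:3,3],"axis",-E[2,:3],f["k1"],f["K"])
    for t in["foot","cover","plate_a","handle_grip","bar_tip","pivot","seat","remote","cup","screwjar","driver"]:
        for kind,fn in(("rec",recognise),("mark",mark_of)):
            r=fn(f,t)
            print(t,kind,[(np.round(q["at"]).tolist(),round(q["confidence"],2),None if at_depth(f,q["at"]) is None else np.round(at_depth(f,q["at"]),3).tolist()) for q in r[:6]])
E
```

```text
{'clock': 0.0, 'qpos': array([-1.49060831e+00,  2.59222389e-01,  2.07581281e-02,  1.33367437e+00,
        1.09150722e-05,  1.41819422e+00]), 'joint_velocities': array([ 8.21578853e-04,  9.97007433e-04, -6.37833249e-04, -5.39610011e-06,
        1.69771196e-03,  5.80773315e-04]), 'tau': array([-1.52215318e-03, -5.55636299e+01,  3.44532824e+01,  1.37426986e-02,
       -3.07894479e-04, -1.07094604e-05]), 'eef_pos': array([ 0.12685703, -0.53489447,  0.23064832]), 'tcp_rot': array([-3.11900386e+00, -3.64685020e-01, -9.34195532e-05]), 'wrist_force': array([-0.1860681 , -0.97017732, -0.09151814]), 'torque': array([-0.09159139,  0.0095165 , -0.00726583]), 'grip_force': 0.0, 'gripper_width': 0.0853449873250514}
scene 1 cam [ 1.03896925 -0.50196532  0.75175561] axis [-0.54959522  0.54121921 -0.63641721] -0.051191707248178134 [[375.20392716   0.         257.79425949]
 [  0.         375.20392716 189.10320984]
 [  0.           0.           1.        ]]
foot rec [([234.0, 244.0], 0.94, [0.526, -0.079, 0.018])]
foot mark [([257.0, 240.0], 0.76, [0.557, -0.027, 0.018]), ([278.0, 293.0], 0.31, [0.708,
[... 3650 characters left out ...]
], 0.68, [0.561, -0.137, 0.02]), ([294.0, 174.0], 0.66, [0.52, -0.061, 0.096])]
seat mark [([278.0, 172.0], 0.75, [0.53, -0.012, 0.039]), ([305.0, 125.0], 0.48, [0.698, -0.1, 0.02])]
remote rec [([330.0, 221.0], 0.75, [0.374, -0.19, 0.011])]
remote mark [([332.0, 221.0], 0.73, [0.374, -0.196, 0.01])]
cup rec [([252.0, 90.0], 0.85, [0.82, 0.084, 0.01])]
cup mark [([251.0, 99.0], 0.68, [0.789, 0.088, 0.004])]
screwjar rec [([214.0, 237.0], 0.54, [0.314, 0.188, 0.071])]
screwjar mark [([215.0, 238.0], 0.58, [0.309, 0.186, 0.07])]
driver rec [([318.0, 127.0], 0.65, [0.691, -0.144, 0.025]), ([298.0, 172.0], 0.3, [0.527, -0.072, 0.094])]
driver mark [([306.0, 123.0], 0.75, [0.702, -0.104, 0.023])]
```

View pics/scene0.png

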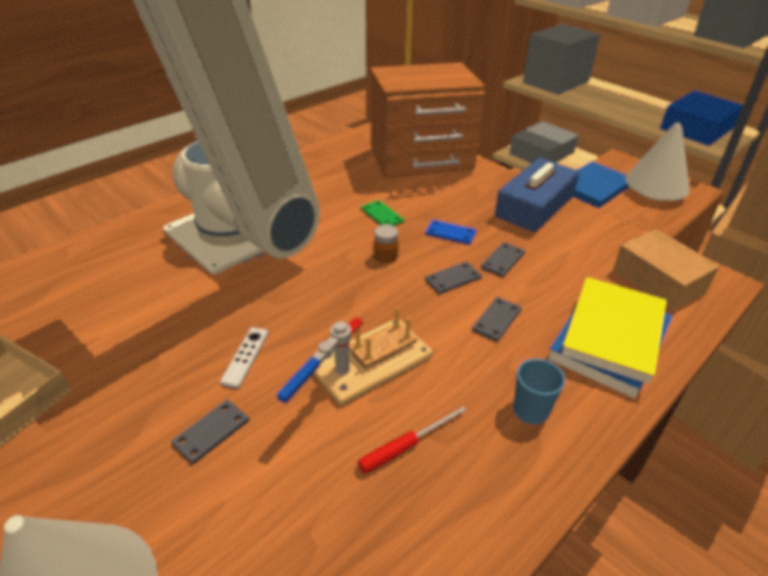

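View pics/top0.png

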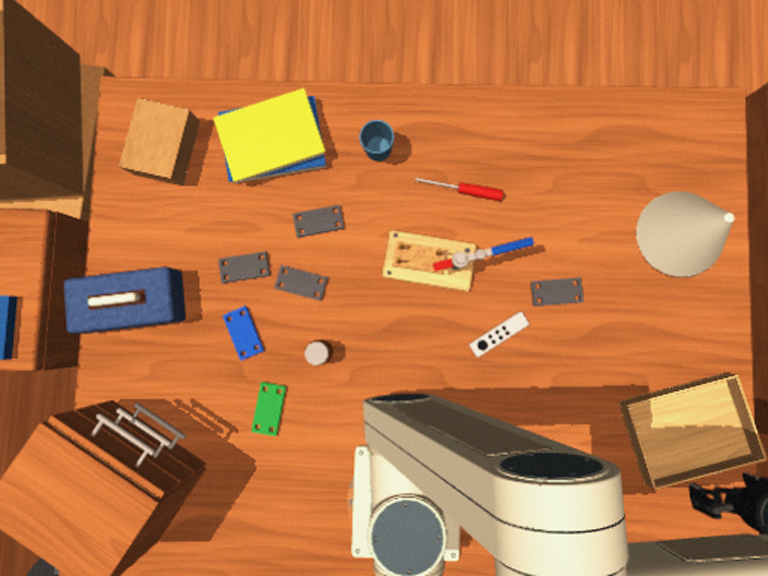

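The top view shows four dark plates at 1.5x pixels (319,221), (245,267), (302,283) and (556,291). The look-alikes are blue (244,333) and green (269,408), which I'll leave out. The foot is at (430,260), the red bar tip at (440,266) and the blue handle at (512,245). Next I'll fit poses from both views.

```bash
cat >> h.py <<'E'
def rect(P2):
    (c,(w,h),a)=cv2.minAreaRect((P2*1000).astype(np.float32))
    b=cv2.boxPoints(((c),(w,h),a));e=[b[1]-b[0],b[2]-b[1]];L=max(e,key=np.linalg.norm)
    return np.round(c,1),np.round(sorted((w,h)),1),round(float(np.degrees(np.arctan2(L[1],L[0]))%180),1)
def planemask(f,m,z):
    v,u=np.nonzero(m);return np.array([at_z(f,(a,b),z)[:2] for a,b in zip(u,v)])
def comp(m,c):
    n,l=cv2.connectedComponents(m.astype(np.uint8));k=l[int(round(c[1])),int(round(c[0]))];return l==k if k else np.zeros_like(m)
def plate(f,xy,ztop,kind="dark"):
    C=cloud(f);hsv=cv2.cvtColor(f["pixels"],cv2.COLOR_RGB2HSV).astype(int)
    col=(hsv[...,2]<125)&(hsv[...,1]<90) if kind=="dark" else np.ones(hsv.shape[:2],bool)
    near=(np.hypot(C[...,0]-xy[0],C[...,1]-xy[1])<.085)&(abs(C[...,2]-ztop)<.0075)
    m=col&near;m=cv2.morphologyEx(m.astype(np.uint8),cv2.MORPH_CLOSE,np.ones((3,3)))
    n,l,st,_=cv2.connectedComponentsWithStats(m)
    if n<2:return None
    m=l==1+np.argmax(st[1:,4]);return rect(planemask(f,m,ztop)),int(m.sum()),round(float(np.median(C[...,2][m])),4)
E
python3 - <<'E'
from h import *
F={n:grab_frame(n) for n in("scene","top")}
for xy in[(.478,.258),(.61,.223),(.507,.379),(.36,.376),(.478,-.326),(.186,.305)]:
    for n in F: print(xy,n,plate(F[n],xy,.01))
for n,f in F.items():
    C=cloud(f);hsv=cv2.cvtColor(f["pixels"],cv2.COLOR_RGB2HSV).astype(int)
    near=np.hypot(C[...,0]-.54,C[...,1]+.04)<.15
    m=near&(C[...,2]>.013)&(C[...,2]<.028);print(n,"foot",rect(C[m][:,:2]),np.median(C[m][:,2]))
    m=near&(C[...,2]>.034)&(C[...,2]<.046);print(n,"cover",rect(C[m][:,:2]),np.median(C[m][:,2]))
    b=(hsv[...,0]>100)&(hsv[...,0]<130)&(hsv[...,1]>120)&(np.hypot(C[...,0]-.55,C[...,1]+.2)<.12)
    m=b&(C[...,2]>.105);print(n,"handle",rect(C[m][:,:2]),m.sum(),np.median(C[m][:,2]))
    r=((hsv[...,0]<6)|(hsv[...,0]>174))&(hsv[...,1]>180)&(np.hypot(C[...,0]-.52,C[...,1]+.06)<.06)&(C[...,2]>.08)
    print(n,"bar",rect(C[r][:,:2]) if r.sum()>5 else None,r.sum())
    print(n,"white(z) screw", [np.round(at_z(f,q["at"],.125),4) for q in mark_of(f,"pivot")[:1]])
save(F["top"],"c1.png",(240,130,400,215),4.8)
save(F["scene"],"c2.png",(150,180,310,290),4.8)
E
```

```text
(0.478, 0.258) scene ((array([475.7, 248.1]), array([ 55.3, 108.6]), 76.6), 374, 0.0084)
(0.478, 0.258) top ((array([472.1, 250.6]), array([ 52.2, 106.4]), 76.9), 423, 0.0095)
(0.61, 0.223) scene ((array([618.3, 213.9]), array([ 52.6, 111.1]), 102.1), 465, 0.0084)
(0.61, 0.223) top ((array([614.2, 216.7]), array([ 53.4, 106.3]), 102.4), 430, 0.0094)
(0.507, 0.379) scene ((array([509.5, 378.5]), array([ 51.6, 110.8]), 99.9), 315, 0.0084)
(0.507, 0.379) top ((array([503.7, 381.5]), array([ 52.3, 109.1]), 100.6), 448, 0.0095)
(0.36, 0.376) scene ((array([417.7, 365. ]), array([0. , 3.4]), 47.7), 2, 0.0037)
(0.36, 0.376) top ((array([400.8, 384.1]), array([0., 0.]), 0.0), 1, 0.0061)
(0.478, -0.326) scene ((array([ 470.9, -325.8]), array([ 56.8, 108. ]), 96.2), 913, 0.0095)
(0.478, -0.326) top ((array([ 467.5, -325.1]), array([ 52.1, 108.5]), 96.7), 460, 0.01)
(0.186, 0.305) scene None
(0.186, 0.305) top None
scene foot (array([531.4, -39.4]), array([110.3, 198.2]), 81.8) 0.01901605605465946
scene cover (array([531.5, -34.7]), array([ 59.9, 154.4]), 82.1) 0.03881275259023541
scene handle (array([ 556.2, -205.7]), array([14.1, 84.6]), 107.6) 218 0.11340660980331502
scene bar (array([511.2, -58.3]), array([16. , 30.2]), 104.4) 40
scene white(z) screw [array([ 0.5452, -0.1106,  0.125 ])]
top foot (array([531.4, -36.8]), array([110. , 199.3]), 82.1) 0.019580586471591572
top cover (array([534.9, -12. ]), array([ 56.4, 109.5]), 81.9) 0.03967592114491106
top handle (array([ 552.8, -204.7]), array([14.4, 84.5]), 106.1) 131 0.1135411036752192
top bar (array([512.3, -63.5]), array([15.1, 37.8]), 104.9) 61
top white(z) screw [array([ 0.5189, -0.0966,  0.125 ])]
```

View pics/c1.png

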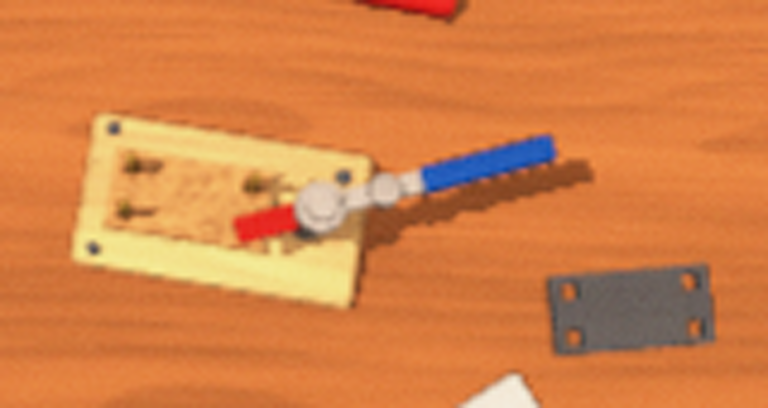

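View pics/c2.png

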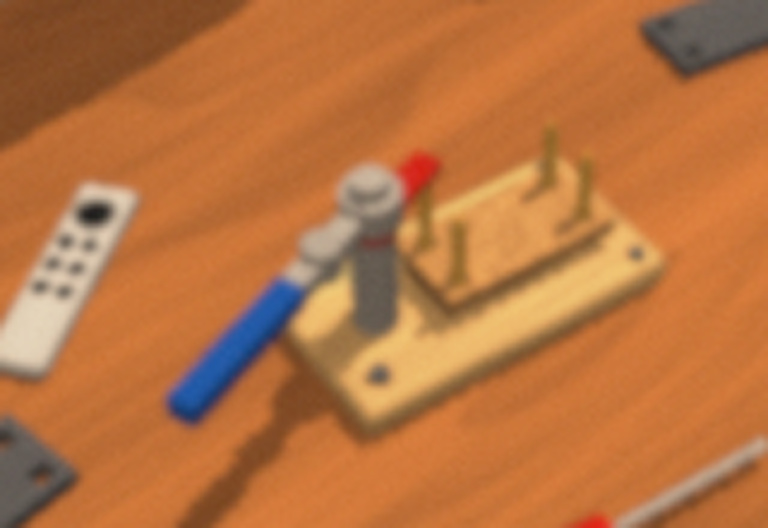

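The crops confirm it. The foot's y axis points at about 82° in the world, the red bar at 105° (bolt about 0.40 rad), and the handle at 285° with its grip near (0.555, -0.208, 0.106). The chosen plate at crop (630,310) is dark steel with four square holes. Seat is about (0.535, -0.0128), and the 39 mm cover top agrees with the text. Moving above the handle now.

```bash
cat >> h.py <<'E'
def plan(x,y,z,psi=None):
    s=get_state();Rm=R.from_rotvec(s["tcp_rot"]).as_matrix();p=np.array(s["eef_pos"]);ps=np.degrees(np.arctan2(Rm[1,0],Rm[0,0]))
    d=Rm.T@(np.array([x,y,z])-p)*1000
    out=f"t={s['clock']:.2f} p={np.round(p,4)} psi={ps:.1f} tilt={np.degrees(np.arccos(-Rm[2,2])):.2f} F={np.round(s['wrist_force'],1)} w={s['gripper_width']*1000:.1f} g={s['grip_force']:.0f} q6={s['qpos'][5]:.2f} SHIFT={np.round(d,1)}"
    if psi is not None: out+=f" TURNz={np.radians(ps-psi):.3f}"
    print(out)
E
python3 -m crank '[24.6,-10.9,0,0,0,0,24.6,-10.9,0,0,0,0,24.6,-10.9,0,0,0,0,24.6,-10.9,0,0,0,0,24.6,-10.9,0,0,0,0,24.6,-10.9,0,0,0,0,24.6,-10.9,0,0,0,0,24.6,-10.9,0,0,0,0,24.6,-10.9,0,0,0,0,24.6,-10.9,0,0,0,0]' 1 40
python3 -m crank '[24.6,-10.9,0,0,0,0,24.6,-10.9,0,0,0,0,24.6,-10.9,0,0,0,0,24.6,-10.9,0,0,0,0,24.6,-10.9,0,0,0,0,24.6,-10.9,0,0,0,0,24.6,-10.9,0,0,0,0,24.6,-10.9,0,0,0,0,24.6,-10.9,0,0,0,0,24.6,-10.9,0,0,0,0]'
python3 -m crank '[0,0,0,0,0,-0.1,0,0,0,0,0,-0.1,0,0,0,0,0,-0.1,0,0,0,0,0,-0.1,0,0,0,0,0,-0.1,0,0,0,0,0,-0.1,0,0,0,0,0,-0.1,0,0,0,0,0,-0.1]'
python3 -m crank '[0,0,0,0,0,-0.1,0,0,0,0,0,-0.1,0,0,0,0,0,-0.1,0,0,0,0,0,-0.1,0,0,0,0,0,-0.1,0,0,0,0,0,-0.1,0,0,0,0,0,-0.1,0,0,0,0,0,-0.1,0,0,0,0,0,0]'
python3 -c "
from h import *
plan(.555,-.208,.087,105)"
```

```text
clock: 3.33
eef_pos: [0.342, -0.3714, 0.2314]
tcp_rot: [3.12, 0.365, 0.0]
wrist_force: [0.8, 0.1, -0.5]
gripper_width: 0.0854
grip_force: 0.0
clock: 4.17
eef_pos: [0.5563, -0.2085, 0.2313]
tcp_rot: [3.12, 0.365, 0.0]
wrist_force: [0.5, -0.7, 0.3]
gripper_width: 0.0853
grip_force: 0.0
clock: 4.83
eef_pos: [0.5553, -0.2095, 0.2312]
tcp_rot: [-2.728, -1.558, 0.0]
wrist_force: [0.7, 0.6, 0.9]
gripper_width: 0.0853
grip_force: 0.0
clock: 5.58
eef_pos: [0.5553, -0.2095, 0.2312]
tcp_rot: [-1.907, -2.497, 0.0]
wrist_force: [-0.6, 0.7, -0.1]
gripper_width: 0.0854
grip_force: 0.0
t=5.58 p=[ 0.5553 -0.2095  0.2312] psi=105.3 tilt=0.00 F=[-0.6  0.7 -0.1] w=85.4 g=0 q6=0.80 SHIFT=[1.600e+00 1.000e-01 1.442e+02] TURNz=0.005
```

```bash

python3 -m crank '[0,0,24,0,0,0,0,0,24,0,0,0,0,0,24,0,0,0,0,0,24,0,0,0,0,0,24,0,0,0,0,0,24,0,0,0,0,0,0,0,0,0]' 1 40
python3 -m crank '[0,0,0,0,0,0,0,0,0,0,0,0,0,0,0,0,0,0,0,0,0,0,0,0,0,0,0,0,0,0,0,0,0,0,0,0,0,0,0,0,0,0,0,0,0,0,0,0]' 0 40
python3 -m crank '[0.15,5.75,0,0,0,-0.05,0.15,5.75,0,0,0,-0.05,0.15,5.75,0,0,0,-0.05,0.15,5.75,0,0,0,-0.05,0.15,5.75,0,0,0,-0.05,0.15,5.75,0,0,0,-0.05,0.15,5.75,0,0,0,-0.05,0.15,5.75,0,0,0,-0.05,0.15,5.75,0,0,0,-0.05]'
python3 -m crank '[0.15,5.75,0,0,0,-0.05,0.15,5.75,0,0,0,-0.05,0.15,5.75,0,0,0,-0.05,0.15,5.75,0,0,0,-0.05,0.15,5.75,0,0,0,-0.05,0.15,5.75,0,0,0,-0.05,0.15,5.75,0,0,0,-0.05,0.15,5.75,0,0,0,-0.05,0.15,5.75,0,0,0,-0.05,0.15,2.5,0,0,0,-0.02,0,0,0,0,0,0,0,0,0,0,0,0]'
python3 -c "
from h import *
plan(.555,-.208,.087,158)
f=grab_frame('top');C=cloud(f);hsv=cv2.cvtColor(f['pixels'],cv2.COLOR_RGB2HSV).astype(int)
r=((hsv[...,0]<6)|(hsv[...,0]>174))&(hsv[...,1]>180)&(np.hypot(C[...,0]-.49,C[...,1]+.08)<.08)&(C[...,2]>.08)
print('bar',rect(C[r][:,:2]),r.sum())
"
```

```text
clock: 6.17
eef_pos: [0.5532, -0.2084, 0.0829]
tcp_rot: [-1.912, -2.484, 0.002]
wrist_force: [0.3, -0.7, -0.4]
gripper_width: 0.0856
grip_force: 0.0
clock: 6.83
eef_pos: [0.5556, -0.2098, 0.0882]
tcp_rot: [1.911, 2.492, -0.0]
wrist_force: [-1.7, -0.3, 6.6]
gripper_width: 0.017
grip_force: 41.2
clock: 7.58
eef_pos: [0.6005, -0.1851, 0.0881]
tcp_rot: [-1.305, -2.858, 0.0]
wrist_force: [-4.1, 2.8, 6.8]
gripper_width: 0.0176
grip_force: 38.7
clock: 8.58
eef_pos: [0.6317, -0.1408, 0.0881]
tcp_rot: [0.606, 3.082, 0.002]
wrist_force: [-3.3, 4.4, 7.6]
gripper_width: 0.0171
grip_force: 39.0
t=8.58 p=[ 0.6317 -0.1408  0.0881] psi=157.8 tilt=0.06 F=[-3.3  4.4  7.6] w=17.1 g=39 q6=0.04 SHIFT=[ 45.6 -91.3   1. ] TURNz=-0.004
bar (array([0., 0.]), array([0., 0.]), 0.0) 0
```

```bash

python3 -m crank '[0,0,0,0,0,0,0,0,0,0,0,0,0,0,0,0,0,0,0,0,0,0,0,0,0,0,-24,0,0,0,0,0,-24,0,0,0,0,0,-24,0,0,0,0,0,-24,0,0,0,0,0,-24,0,0,0,0,0,-24,0,0,0]' 1 40
python3 -m crank '[23,13.7,0,0,0,0,23,13.7,0,0,0,0,23,13.7,0,0,0,0,23,13.7,0,0,0,0,23,13.7,0,0,0,0,23,13.7,0,0,0,0]'
python3 -m crank '[0,0,0,0,0,0.11,0,0,0,0,0,0.11,0,0,0,0,0,0.11,0,0,0,0,0,0.11,0,0,0,0,0,0.11,0,0,0,0,0,0.11,0,0,0,0,0,0.11,0,0,0,0,0,0.11,0,0,0,0,0,0.11,0,0,0,0,0,0.11,0,0,0,0,0,0.11,0,0,0,0,0,0.11]'
python3 -c "
from h import *
plan(.535,-.0125,.03,82)
f=grab_frame('scene');save(f,'s1.png',(150,150,350,300),4)
"
```

```text
clock: 9.47
eef_pos: [0.6317, -0.1417, 0.2324]
tcp_rot: [-0.607, -3.082, -0.0]
wrist_force: [0.4, -0.2, -0.2]
gripper_width: 0.0851
grip_force: 0.0
clock: 9.97
eef_pos: [0.5344, -0.0126, 0.2312]
tcp_rot: [0.608, 3.082, -0.0]
wrist_force: [0.7, 0.6, -0.2]
gripper_width: 0.0854
grip_force: 0.0
clock: 10.97
eef_pos: [0.5353, -0.0134, 0.2312]
tcp_rot: [2.375, 2.056, -0.0]
wrist_force: [0.1, 0.6, 0.2]
gripper_width: 0.0858
grip_force: 0.0
t=10.97 p=[ 0.5353 -0.0134  0.2312] psi=81.8 tilt=0.00 F=[0.1 0.6 0.2] w=85.8 g=0 q6=1.53 SHIFT=[  0.9  -0.5 201.2] TURNz=-0.004
```

View pics/s1.png

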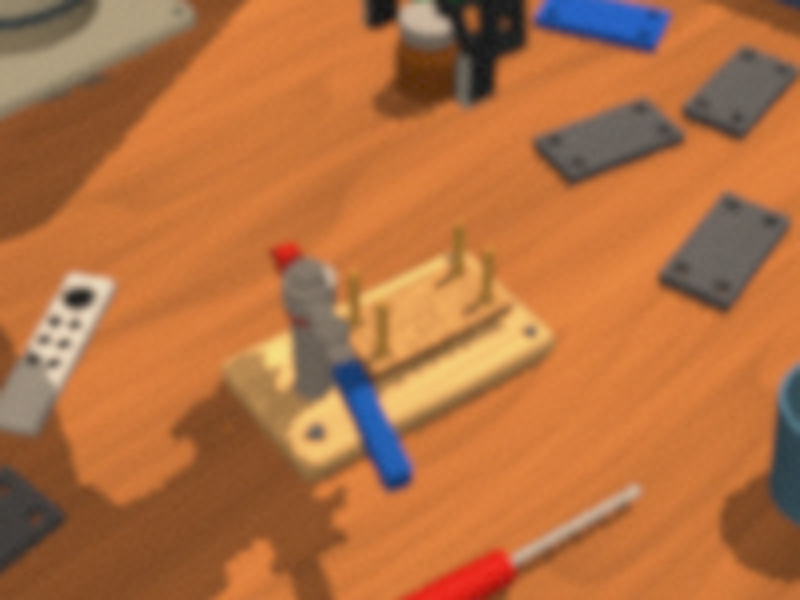

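```bash

python3 -m crank '[0,0,29,0,0,0,0,0,29,0,0,0,0,0,29,0,0,0,0,0,29,0,0,0,0,0,29,0,0,0,0,0,29,0,0,0,0,0,15,0,0,0,0,0,7,0,0,0,0,0,7,0,0,0,0,0,0,0,0,0,0,0,0,0,0,0]' 1 50
python3 -m crank '[0,0,0,0,0,0,0,0,0,0,0,0,0,0,0,0,0,0,0,0,0,0,0,0,0,0,0,0,0,0,0,0,0,0,0,0]' 0 50
python3 -m crank '[0,0,-10,0,0,0,0,0,-15,0,0,0,0,0,-15,0,0,0,0,0,-20,0,0,0,0,0,-20,0,0,0,0,0,-20,0,0,0,0,0,-20,0,0,0,0,0,-20,0,0,0,0,0,0,0,0,0]'
python3 -c "
from h import *
plan(.40,.06,.02,82)
f=grab_frame('scene');save(f,'s2.png',(170,110,370,260),4)
"
```

```text
clock: 11.93
eef_pos: [0.5359, -0.0134, 0.029]
tcp_rot: [2.368, 2.063, 0.001]
wrist_force: [1.0, -0.4, -0.6]
gripper_width: 0.0855
grip_force: 0.0
clock: 12.43
eef_pos: [0.5356, -0.0134, 0.0295]
tcp_rot: [2.368, 2.062, 0.001]
wrist_force: [-3.6, 0.5, 8.7]
gripper_width: 0.0544
grip_force: 51.9
clock: 13.18
eef_pos: [0.5368, -0.0135, 0.1729]
tcp_rot: [2.365, 2.06, 0.006]
wrist_force: [-0.2, 0.0, -1.5]
gripper_width: 0.0545
grip_force: 53.8
t=13.18 p=[ 0.5368 -0.0135  0.1729] psi=82.1 tilt=0.36 F=[-0.2  0.  -1.5] w=54.5 g=54 q6=1.53 SHIFT=[  54.1 -146.6  151.9] TURNz=0.002
```

View pics/s2.png

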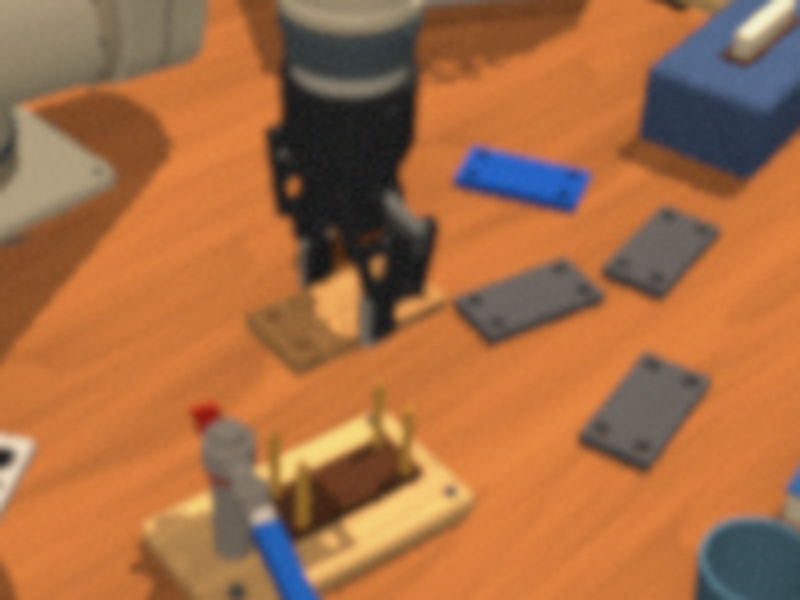

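The cover is off: it hangs at crop (340,320), the pad is bare, and the fingertips sit about level with its underside. I'll lay it at (0.40, 0.06), which is free.

```bash

python3 -m crank '[9,-24.5,0,0,0,0,9,-24.5,0,0,0,0,9,-24.5,0,0,0,0,9,-24.5,0,0,0,0,9,-24.5,0,0,0,0,9,-24.5,0,0,0,0,0,0,25,0,0,0,0,0,25,0,0,0,0,0,25,0,0,0,0,0,25,0,0,0,0,0,25,0,0,0,0,0,20,0,0,0]'
python3 -m crank '[0,0,10,0,0,0,0,0,7,0,0,0,0,0,5,0,0,0,0,0,3,0,0,0,0,0,0,0,0,0,0,0,0,0,0,0]'
python3 -c "
from h import *
plan(.40,.06,.003,82)"
python3 -m crank '[0,0,0,0,0,0,0,0,0,0,0,0,0,0,0,0,0,0,0,0,0,0,0,0,0,0,-10,0,0,0,0,0,-20,0,0,0,0,0,-30,0,0,0,0,0,-30,0,0,0,0,0,-30,0,0,0,0,0,-30,0,0,0,0,0,0,0,0,0]' 1 80
python3 - <<'E'
from h import *
plan(.474,.249,.03,77)
F={n:grab_frame(n) for n in("scene","top")}
for xy in[(.478,.258),(.61,.223),(.507,.379),(.478,-.326)]:
    for n in F: print(xy,n,plate(F[n],xy,.01))
E
```

```text
clock: 14.23
eef_pos: [0.3959, 0.0605, 0.0214]
tcp_rot: [-2.368, -2.062, 0.002]
wrist_force: [-0.2, 0.4, -1.2]
gripper_width: 0.0541
grip_force: 53.8
clock: 14.73
eef_pos: [0.3967, 0.0604, -0.0005]
tcp_rot: [2.369, 2.063, 0.0]
wrist_force: [-9.6, -0.1, 19.7]
gripper_width: 0.0541
grip_force: 56.0
t=14.73 p=[ 0.3967  0.0604 -0.0005] psi=82.1 tilt=0.02 F=[-9.6 -0.1 19.7] w=54.1 g=56 q6=1.65 SHIFT=[ 0.1  3.4 -3.5] TURNz=0.002
clock: 15.65
eef_pos: [0.3995, 0.0603, 0.1531]
tcp_rot: [2.365, 2.06, 0.009]
wrist_force: [0.8, -0.3, -0.6]
gripper_width: 0.0854
grip_force: 0.0
t=15.65 p=[0.3995 0.0603 0.1531] psi=82.1 tilt=0.44 F=[ 0.8 -0.3 -0.6] w=85.4 g=0 q6=1.65 SHIFT=[197.1  46.9 123.6] TURNz=0.089
(0.478, 0.258) scene ((array([476., 248.]), array([ 55. , 108.5]), 76.4), 370, 0.0084)
(0.478, 0.258) top ((array([471.9, 251. ]), array([ 52.9, 107.7]), 76.8), 442, 0.0095)
(0.61, 0.223) scene ((array([618.6, 214. ]), array([ 52.2, 111.1]), 102.0), 462, 0.0083)
(0.61, 0.223) top ((array([614.5, 217.1]), array([ 54.1, 106.8]), 102.4), 442, 0.0094)
(0.507, 0.379) scene ((array([509.4, 378.5]), array([ 51.4, 110.8]), 99.9), 314, 0.0083)
(0.507, 0.379) top ((array([504.1, 382.6]), array([ 53.6, 109.1]), 99.8), 480, 0.0094)
(0.478, -0.326) scene ((array([ 471.1, -325.8]), array([ 56.5, 108. ]), 96.3), 907, 0.0094)
(0.478, -0.326) top ((array([ 468. , -325.4]), array([ 52.3, 109.3]), 96.5), 469, 0.0099)
```

```bash
cat >> h.py <<'E'
def plan2(x,y,z,psi):
    plan(x,y,z,psi);p=get_state()["eef_pos"];d=np.array([x,y,z])-p;c,s=np.cos(np.radians(psi)),np.sin(np.radians(psi))
    print("after turn:",np.round([1000*(d[0]*c+d[1]*s),1000*(d[0]*s-d[1]*c),-1000*d[2]],1))
E
python3 -m crank '[0,0,0,0,0,0.089,25.1,3.8,0,0,0,0,25.1,3.8,0,0,0,0,25.1,3.8,0,0,0,0,25.1,3.8,0,0,0,0,25.1,3.8,0,0,0,0,25.1,3.8,0,0,0,0,25.1,3.8,0,0,0,0,25.1,3.8,0,0,0,0,0,0,0,0,0,0]' 1 80
python3 -c "
from h import *
plan2(.474,.2493,.003,76.8)"
```

```text
clock: 16.58
eef_pos: [0.4727, 0.2521, 0.1461]
tcp_rot: [-2.456, -1.957, 0.002]
wrist_force: [-0.8, 0.6, -0.7]
gripper_width: 0.0852
grip_force: 0.0
t=16.58 p=[0.4727 0.2521 0.1461] psi=77.1 tilt=0.11 F=[-0.8  0.6 -0.7] w=85.2 g=0 q6=2.13 SHIFT=[ -2.5   2.2 143.1] TURNz=0.005
after turn: [ -2.5   1.9 143.1]
```

```bash

python3 -m crank '[-2.5,2,25,0,0,0,0,0,25,0,0,0,0,0,25,0,0,0,0,0,25,0,0,0,0,0,22,0,0,0,0,0,12,0,0,0,0,0,6,0,0,0,0,0,3,0,0,0,0,0,0,0,0,0]' 1 80
python3 -m crank '[0,0,0,0,0,0,0,0,0,0,0,0,0,0,0,0,0,0,0,0,0,0,0,0,0,0,0,0,0,0,0,0,0,0,0,0]' 0 80
python3 -c "
from h import *
plan2(.535,-.0125,.15,82)"
python3 -m crank '[0,0,-10,0,0,0,0,0,-15,0,0,0,0,0,-25,0,0,0,0,0,-25,0,0,0,0,0,-25,0,0,0,0,0,-25,0,0,0,0,0,-25,0,0,0,0,0,0,0,0,0]'
python3 -c "
from h import *
plan2(.535,-.0125,.15,82)"
```

```text
clock: 17.33
eef_pos: [0.4729, 0.2459, 0.0046]
tcp_rot: [-2.459, -1.955, 0.002]
wrist_force: [0.4, -0.4, 0.3]
gripper_width: 0.0854
grip_force: 0.0
clock: 17.83
eef_pos: [0.4763, 0.2471, 0.0102]
tcp_rot: [2.456, 1.953, 0.013]
wrist_force: [-25.3, 0.6, 54.0]
gripper_width: 0.0125
grip_force: 26.7
t=17.83 p=[0.4763 0.2471 0.0102] psi=77.0 tilt=0.51 F=[-25.3   0.6  54. ] w=12.5 g=27 q6=2.12 SHIFT=[-239.2  116.7 -139.9] TURNz=-0.087
after turn: [-248.9   94.3 -139.8]
clock: 18.5
eef_pos: [0.4753, 0.247, 0.1607]
tcp_rot: [2.456, 1.954, 0.012]
wrist_force: [0.2, -0.6, 0.1]
gripper_width: -0.0002
grip_force: 0.0
t=18.50 p=[0.4753 0.247  0.1607] psi=77.0 tilt=0.47 F=[ 0.2 -0.6  0.1] w=-0.2 g=0 q6=2.12 SHIFT=[-239.5  116.5   10.5] TURNz=-0.087
after turn: [-248.7   95.3   10.7]
```

The fingers closed over the plate's top: at 56 mm opening the tips stand about 5 mm back. I need TCP z of about -0.003. I'll check the plate again.

```bash

python3 -m crank '[0,0,0,0,0,0,0,0,0,0,0,0,0,0,0,0,0,0,0,0,0,0,0,0]' 1 80
python3 - <<'E'
from h import *
F={n:grab_frame(n) for n in("scene","top")}
C=[plate(F[n],(.474,.249),.01) for n in F];print(C)
plan2(.474,.2493,-.0025,76.8)
save(F["scene"],"s3.png",(200,90,400,240),4)
E
```

```text
clock: 18.83
eef_pos: [0.4729, 0.2461, 0.1544]
tcp_rot: [-2.458, -1.955, 0.002]
wrist_force: [0.0, -0.2, 0.5]
gripper_width: 0.048
grip_force: 0.0
[((array([473.3, 248.8]), array([ 54.9, 108.9]), 76.5), 373, 0.0081), ((array([466.3, 237.7]), array([52.7, 78.2]), 75.7), 313, 0.0095)]
t=18.93 p=[0.4731 0.2462 0.1545] psi=77.0 tilt=0.08 F=[-0.1  0.2 -0.4] w=62.9 g=0 q6=2.12 SHIFT=[  3.4   0.4 157. ] TURNz=0.003
after turn: [  3.3   0.2 157. ]
```

View pics/s3.png

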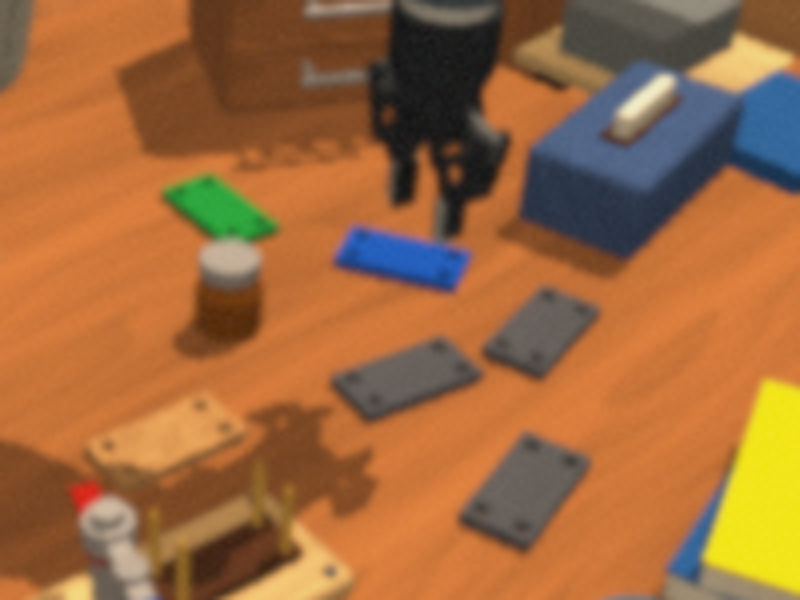

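```bash

python3 -m crank '[3,-2,25,0,0,0,0,0,25,0,0,0,0,0,25,0,0,0,0,0,25,0,0,0,0,0,25,0,0,0,0,0,15,0,0,0,0,0,10,0,0,0,0,0,5,0,0,0,0,0,2,0,0,0,0,0,0,0,0,0,0,0,0,0,0,0]' 1 80
python3 -m crank '[0,0,0,0,0,0,0,0,0,0,0,0,0,0,0,0,0,0,0,0,0,0,0,0,0,0,0,0,0,0,0,0,0,0,0,0]' 0 80
python3 -c "
from h import *
plan2(.535,-.0125,.15,82)"
python3 -m crank '[0,0,-10,0,0,0,0,0,-15,0,0,0,0,0,-25,0,0,0,0,0,-25,0,0,0,0,0,-25,0,0,0,0,0,-25,0,0,0,0,0,-25,0,0,0,0,0,0,0,0,0]'
python3 -c "
from h import *
plan2(.535,-.0125,.15,82)"
```

```text
clock: 19.85
eef_pos: [0.4727, 0.2499, -0.0009]
tcp_rot: [2.458, 1.955, 0.002]
wrist_force: [-1.1, 0.6, 1.2]
gripper_width: 0.0849
grip_force: 0.0
clock: 20.35
eef_pos: [0.4719, 0.2499, -0.0004]
tcp_rot: [-2.458, -1.956, -0.001]
wrist_force: [-5.7, -0.6, 12.1]
gripper_width: 0.0533
grip_force: 82.5
t=20.35 p=[ 4.719e-01  2.499e-01 -4.000e-04] psi=77.0 tilt=0.05 F=[-5.7 -0.6 12.1] w=53.3 g=83 q6=2.13 SHIFT=[-241.3  120.5 -150.6] TURNz=-0.087
after turn: [-251.    99.  -150.4]
clock: 21.02
eef_pos: [0.4738, 0.2503, 0.1534]
tcp_rot: [2.457, 1.954, 0.011]
wrist_force: [0.9, 0.2, -4.8]
gripper_width: 0.0537
grip_force: 72.3
t=21.02 p=[0.4738 0.2503 0.1534] psi=77.0 tilt=0.41 F=[ 0.9  0.2 -4.8] w=53.7 g=72 q6=2.13 SHIFT=[-242.3  118.7    3.2] TURNz=-0.087
after turn: [-251.7   97.1    3.4]
```

```bash

python3 -m crank '[0,0,0,0,0,-0.087,-25.2,9.7,0,0,0,0,-25.2,9.7,0,0,0,0,-25.2,9.7,0,0,0,0,-25.2,9.7,0,0,0,0,-25.2,9.7,0,0,0,0,-25.2,9.7,0,0,0,0,-25.2,9.7,0,0,0,0,-25.2,9.7,0,0,0,0,-25.2,9.7,0,0,0,0,-25.2,9.7,0,0,0,0,0,0,0,0,0,0]'
python3 -m crank '[0,0,15,0,0,0,0,0,15,0,0,0,0,0,15,0,0,0,0,0,8,0,0,0,0,0,0,0,0,0,0,0,0,0,0,0,0,0,0,0,0,0]'
python3 - <<'E'
from h import *
plan2(.535,-.0125,.1,82)
F={n:grab_frame(n) for n in("scene","top")}
for n,f in F.items(): print(n,plate(f,(.535,-.0125),.11))
save(F["scene"],"s4.png",(200,170,310,255),7)
save(F["top"],"t4.png",(250,140,330,200),8)
E
```

```text
clock: 22.02
eef_pos: [0.5337, -0.0174, 0.1475]
tcp_rot: [2.374, 2.056, -0.002]
wrist_force: [-1.1, -0.2, -3.4]
gripper_width: 0.0529
grip_force: 87.5
clock: 22.6
eef_pos: [0.5333, -0.0133, 0.0959]
tcp_rot: [2.371, 2.06, 0.001]
wrist_force: [-0.6, 0.1, -3.4]
gripper_width: 0.0531
grip_force: 87.5
t=22.60 p=[ 0.5333 -0.0133  0.0959] psi=82.0 tilt=0.05 F=[-0.6  0.1 -3.4] w=53.1 g=88 q6=1.53 SHIFT=[ 1.1  1.6 -4.1] TURNz=-0.000
after turn: [ 1.1  1.6 -4.1]
scene ((array([531.8, -32. ]), array([70.7, 73.5]), 82.9), 401, 0.1053)
top ((array([511.7, -89.3]), array([3.1, 6.3]), 1.1), 4, 0.1161)
```

View pics/s4.png

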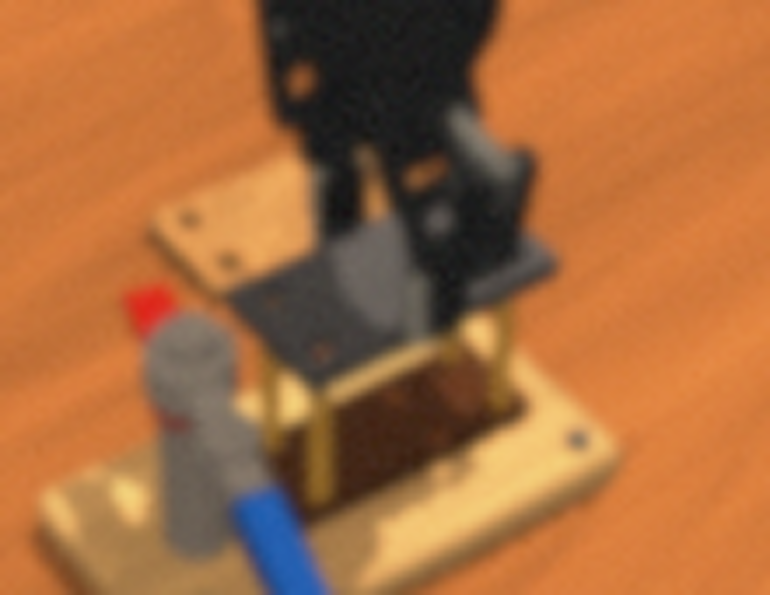

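The held plate (front corner at crop (320,385)) stands over the posts at (320,395), (272,360) and (500,320), nearly lined up. I'll shift 2 mm and feel it down.

```bash

python3 -m crank '[0.5,2,0,0,0,0,0,0,3,0,0,0,0,0,3,0,0,0,0,0,3,0,0,0,0,0,3,0,0,0,0,0,3,0,0,0,0,0,3,0,0,0,0,0,0,0,0,0]'
python3 -c "
from h import *
plan2(.5355,-.013,.03,82);print(get_state()['torque'])"
```

```text
clock: 23.37
eef_pos: [0.535, -0.014, 0.0767]
tcp_rot: [2.371, 2.059, -0.002]
wrist_force: [0.1, -5.4, -7.5]
gripper_width: 0.0531
grip_force: 87.3
t=23.37 p=[ 0.535  -0.014   0.0767] psi=81.9 tilt=0.09 F=[ 0.1 -5.4 -7.5] w=53.1 g=87 q6=1.53 SHIFT=[ 1.1  0.3 46.7] TURNz=-0.001
after turn: [ 1.   0.3 46.7]
[-1.1059784  -0.12551347 -0.049272  ]
```

```bash

python3 -m crank '[-1,0,4,0,0,0,0,0,6,0,0,0,0,0,6,0,0,0,0,0,6,0,0,0,0,0,6,0,0,0,0,0,6,0,0,0,0,0,5,0,0,0,0,0,4,0,0,0,0,0,2,0,0,0,0,0,0,0,0,0]'
python3 -c "
from h import *
plan2(.5355,-.013,.03,82)"
```

```text
clock: 24.2
eef_pos: [0.5346, -0.0142, 0.0317]
tcp_rot: [-2.371, -2.06, 0.001]
wrist_force: [-0.3, -2.5, -5.8]
gripper_width: 0.0531
grip_force: 87.3
t=24.20 p=[ 0.5346 -0.0142  0.0317] psi=82.0 tilt=0.05 F=[-0.3 -2.5 -5.8] w=53.1 g=87 q6=1.53 SHIFT=[1.3 0.7 1.7] TURNz=-0.000
after turn: [1.3 0.7 1.7]
```

```bash

python3 -m crank '[0,0,1.5,0,0,0,0,0,0,0,0,0]'
python3 -m crank '[0,0,0,0,0,0,0,0,0,0,0,0,0,0,0,0,0,0,0,0,0,0,0,0,0,0,-15,0,0,0,0,0,-25,0,0,0,0,0,-25,0,0,0,0,0,-25,0,0,0,0,0,-25,0,0,0,0,0,-5,0,0,0]' 1 80
python3 -m crank '[0,0,0,0,0,-0.117,0,0,0,0,0,-0.117,0,0,0,0,0,-0.117,23,14.2,0,0,0,0,23,14.2,0,0,0,0,23,14.2,0,0,0,0,23,14.2,0,0,0,0,23,14.2,0,0,0,0,23,14.2,0,0,0,0,23,14.2,0,0,0,0,23,14.2,0,0,0,0,23,14.2,0,0,0,0]'
python3 - <<'E'
from h import *
F={n:grab_frame(n) for n in("scene","top")}
for n,f in F.items():
    for xy,z in[((.616,.216),.01),((.507,.379),.01),((.47,-.326),.01),((.535,-.0125),.04)]: print(n,xy,plate(f,xy,z))
plan2(.6163,.2155,-.002,102.2)
E
```

```text
clock: 24.37
eef_pos: [0.5349, -0.0142, 0.0307]
tcp_rot: [2.371, 2.061, -0.0]
wrist_force: [-0.4, -3.2, -5.2]
gripper_width: 0.0534
grip_force: 87.4
clock: 25.2
eef_pos: [0.5365, -0.0143, 0.155]
tcp_rot: [2.368, 2.058, 0.006]
wrist_force: [0.6, -0.1, 0.3]
gripper_width: 0.0852
grip_force: 0.0
clock: 26.2
eef_pos: [0.6166, 0.2165, 0.1503]
tcp_rot: [-1.975, -2.443, 0.0]
wrist_force: [0.2, -0.2, -0.6]
gripper_width: 0.0854
grip_force: 0.0
scene (0.616, 0.216) ((array([618.4, 213.7]), array([ 52.7, 110.9]), 102.8), 462, 0.0084)
scene (0.507, 0.379) ((array([509.3, 379. ]), array([ 51.4, 111.8]), 99.9), 316, 0.0083)
scene (0.47, -0.326) ((array([ 471.1, -325.8]), array([ 56.2, 107.9]), 96.1), 903, 0.0095)
scene (0.535, -0.0125) ((array([538.7, -16.1]), array([ 56.5, 109.8]), 81.1), 481, 0.0387)
top (0.616, 0.216) ((array([618.6, 199.1]), array([53.9, 69.9]), 102.3), 285, 0.0096)
top (0.507, 0.379) None
top (0.47, -0.326) ((array([ 468.1, -325.4]), array([ 52.9, 109.2]), 96.7), 466, 0.0097)
top (0.535, -0.0125) ((array([534.4, -12.4]), array([ 53.2, 106.2]), 82.4), 465, 0.0399)
t=26.30 p=[0.617  0.2185 0.1497] psi=102.3 tilt=0.06 F=[-0.7  0.  -0.4] w=85.6 g=0 q6=1.57 SHIFT=[ -2.9  -1.3 151.7] TURNz=0.001
after turn: [ -2.7  -1.3 151.7]
```

```bash

python3 -m crank '[-2.8,-2,25,0,0,0,0,0,25,0,0,0,0,0,25,0,0,0,0,0,25,0,0,0,0,0,25,0,0,0,0,0,12,0,0,0,0,0,9,0,0,0,0,0,4,0,0,0,0,0,2,0,0,0,0,0,0,0,0,0,0,0,0,0,0,0]' 1 80
python3 -c "
from h import *
plan2(.6155,.2153,-.002,102.2)"
```

```text
clock: 27.22
eef_pos: [0.6157, 0.2119, -0.0003]
tcp_rot: [1.975, 2.442, 0.002]
wrist_force: [0.5, -0.2, 0.5]
gripper_width: 0.0854
grip_force: 0.0
t=27.22 p=[ 6.157e-01  2.119e-01 -3.000e-04] psi=102.1 tilt=0.08 F=[ 0.5 -0.2  0.5] w=85.4 g=0 q6=1.56 SHIFT=[3.4 0.6 1.7] TURNz=-0.002
after turn: [3.4 0.6 1.7]
```

```bash

python3 -m crank '[3.4,0,1,0,0,0,0,0,0,0,0,0,0,0,0,0,0,0]' 1 80
python3 -m crank '[0,0,0,0,0,0,0,0,0,0,0,0,0,0,0,0,0,0,0,0,0,0,0,0,0,0,0,0,0,0,0,0,0,0,0,0]' 0 80
python3 -m crank '[0,0,-10,0,0,0,0,0,-15,0,0,0,0,0,-25,0,0,0,0,0,-25,0,0,0,0,0,-25,0,0,0,0,0,-25,0,0,0,0,0,-25,0,0,0,0,0,0,0,0,0,0,0,0,0,0,0]'
python3 -m crank '[0,0,0,0,0,0.117,0,0,0,0,0,0.117,0,0,0,0,0,0.117,0,0,0,0,0,0,0,0,0,0,0,0]'
python3 -c "
from h import *
plan2(.535,-.0142,.1,82)"
```

```text
clock: 27.47
eef_pos: [0.6145, 0.2155, -0.0017]
tcp_rot: [1.974, 2.443, 0.001]
wrist_force: [0.6, 0.3, 0.1]
gripper_width: 0.0849
grip_force: 0.0
clock: 27.97
eef_pos: [0.615, 0.2153, -0.0012]
tcp_rot: [1.975, 2.442, 0.002]
wrist_force: [-0.6, 0.2, 7.3]
gripper_width: 0.0533
grip_force: 84.3
clock: 28.72
eef_pos: [0.6147, 0.2152, 0.1487]
tcp_rot: [1.974, 2.442, 0.002]
wrist_force: [0.0, -0.1, -4.3]
gripper_width: 0.0533
grip_force: 85.9
clock: 29.13
eef_pos: [0.6136, 0.215, 0.1459]
tcp_rot: [-2.367, -2.064, 0.004]
wrist_force: [0.1, 0.3, -5.0]
gripper_width: 0.0534
grip_force: 85.9
t=29.13 p=[0.6136 0.215  0.1459] psi=82.2 tilt=0.18 F=[ 0.1  0.3 -5. ] w=53.4 g=86 q6=1.92 SHIFT=[-237.7  -46.6   46.3] TURNz=0.003
after turn: [-237.9  -45.9   45.9]
```

```bash

python3 -m crank '[-23.8,-4.6,0,0,0,0,-23.8,-4.6,0,0,0,0,-23.8,-4.6,0,0,0,0,-23.8,-4.6,0,0,0,0,-23.8,-4.6,0,0,0,0,-23.8,-4.6,0,0,0,0,-23.8,-4.6,0,0,0,0,-23.8,-4.6,0,0,0,0,-23.8,-4.6,0,0,0,0,-23.8,-4.6,0,0,0,0,0,0,0,0,0,0,0,0,0,0,0,0]'
python3 -m crank '[0,0,15,0,0,0,0,0,15,0,0,0,0,0,10,0,0,0,0,0,5,0,0,0,0,0,0,0,0,0,0,0,0,0,0,0,0,0,0,0,0,0]'
python3 -c "
from h import *
plan2(.535,-.0142,.1,82)"
```

```text
clock: 30.13
eef_pos: [0.535, -0.0151, 0.1473]
tcp_rot: [-2.37, -2.062, 0.001]
wrist_force: [-0.0, 0.4, -4.5]
gripper_width: 0.053
grip_force: 86.0
clock: 30.72
eef_pos: [0.5361, -0.0139, 0.1034]
tcp_rot: [2.37, 2.061, 0.001]
wrist_force: [-0.1, -0.4, -4.0]
gripper_width: 0.0532
grip_force: 85.9
t=30.72 p=[ 0.5361 -0.0139  0.1034] psi=82.0 tilt=0.05 F=[-0.1 -0.4 -4. ] w=53.2 g=86 q6=1.53 SHIFT=[-0.4 -1.1  3.4] TURNz=0.000
after turn: [-0.4 -1.   3.4]
```

```bash

python3 -m crank '[-0.4,-1,4,0,0,0,0,0,4,0,0,0,0,0,4,0,0,0,0,0,4,0,0,0,0,0,4,0,0,0,0,0,4,0,0,0,0,0,0,0,0,0,0,0,0,0,0,0]'
python3 -c "
from h import *
plan2(.535,-.0142,.04,82);print(get_state()['torque'])"
```

```text
clock: 31.38
eef_pos: [0.5345, -0.0144, 0.0785]
tcp_rot: [-2.371, -2.06, 0.001]
wrist_force: [0.2, 0.1, -4.9]
gripper_width: 0.0531
grip_force: 85.9
t=31.38 p=[ 0.5345 -0.0144  0.0785] psi=82.0 tilt=0.04 F=[ 0.2  0.1 -4.9] w=53.1 g=86 q6=1.53 SHIFT=[ 0.3  0.5 38.5] TURNz=-0.000
after turn: [ 0.3  0.5 38.5]
[-0.10457662  0.02153182  0.01627738]
```

```bash

python3 -m crank '[0,0,7,0,0,0,0,0,7,0,0,0,0,0,7,0,0,0,0,0,6,0,0,0,0,0,5,0,0,0,0,0,4,0,0,0,0,0,2,0,0,0,0,0,0,0,0,0,0,0,0,0,0,0]'
python3 -m crank '[0,0,0,0,0,0,0,0,0,0,0,0,0,0,0,0,0,0,0,0,0,0,0,0,0,0,-15,0,0,0,0,0,-25,0,0,0,0,0,-25,0,0,0,0,0,-25,0,0,0,0,0,-25,0,0,0,0,0,0,0,0,0]' 1 80
python3 -m crank '[0,0,0,0,0,-0.105,0,0,0,0,0,-0.105,0,0,0,0,0,-0.105,28.1,2.8,0,0,0,0,28.1,2.8,0,0,0,0,28.1,2.8,0,0,0,0,28.1,2.8,0,0,0,0,28.1,2.8,0,0,0,0,28.1,2.8,0,0,0,0,28.1,2.8,0,0,0,0]'
python3 -m crank '[28.1,2.8,0,0,0,0,28.1,2.8,0,0,0,0,28.1,2.8,0,0,0,0,28.1,2.8,0,0,0,0,28.1,2.8,0,0,0,0,28.1,2.8,0,0,0,0,28.1,2.8,0,0,0,0,0,0,0,0,0,0,0,0,0,0,0,0,0,0,0,0,0,0]'
python3 - <<'E'
from h import *
F={n:grab_frame(n) for n in("scene","top")}
for n,f in F.items():
    for xy,z in[((.507,.379),.01),((.47,-.326),.01),((.535,-.0125),.05)]: print(n,xy,plate(f,xy,z))
plan2(.505,.3804,-.002,99.9)
E
```

```text
clock: 32.13
eef_pos: [0.5344, -0.0147, 0.0399]
tcp_rot: [-2.372, -2.06, 0.002]
wrist_force: [0.1, -5.8, -7.5]
gripper_width: 0.0533
grip_force: 85.7
clock: 32.97
eef_pos: [0.5366, -0.0144, 0.1607]
tcp_rot: [2.367, 2.057, 0.008]
wrist_force: [-0.1, -0.7, 1.0]
gripper_width: 0.0853
grip_force: 0.0
clock: 33.8
eef_pos: [0.5193, 0.1844, 0.1557]
tcp_rot: [-2.019, -2.407, -0.001]
wrist_force: [0.8, 0.4, -0.3]
gripper_width: 0.0854
grip_force: 0.0
clock: 34.63
eef_pos: [0.5044, 0.3798, 0.1554]
tcp_rot: [-2.018, -2.408, 0.001]
wrist_force: [0.8, -0.1, -0.2]
gripper_width: 0.0855
grip_force: 0.0
scene (0.507, 0.379) ((array([509.4, 378.5]), array([ 51.4, 110.8]), 99.9), 314, 0.0081)
scene (0.47, -0.326) ((array([ 471. , -325.8]), array([ 56.4, 108.2]), 96.5), 906, 0.0096)
scene (0.535, -0.0125) ((array([538., -15.]), array([ 62. , 112.4]), 81.2), 565, 0.0486)
top (0.507, 0.379) ((array([504.4, 380.1]), array([ 54.2, 104.9]), 100.1), 434, 0.0094)
top (0.47, -0.326) ((array([ 468. , -325.6]), array([ 52.9, 108.9]), 96.5), 473, 0.0097)
top (0.535, -0.0125) ((array([533.7, -12.6]), array([ 53.4, 105.9]), 82.0), 470, 0.0495)
t=34.73 p=[0.5048 0.3791 0.1558] psi=100.0 tilt=0.01 F=[ 0.3 -0.1  1.1] w=85.1 g=0 q6=1.91 SHIFT=[  1.3   0.5 157.8] TURNz=0.001
after turn: [  1.3   0.4 157.8]
```

```bash

python3 -m crank '[1,0,25,0,0,0,0,0,25,0,0,0,0,0,25,0,0,0,0,0,25,0,0,0,0,0,25,0,0,0,0,0,15,0,0,0,0,0,10,0,0,0,0,0,5,0,0,0,0,0,2,0,0,0,0,0,0,0,0,0,0,0,0,0,0,0,0,0,0,0,0,0]' 1 80
python3 -c "
from h import *
plan2(.505,.3802,-.002,99.9)"
```

```text
clock: 35.73
eef_pos: [0.5051, 0.3811, -0.0001]
tcp_rot: [2.018, 2.407, 0.003]
wrist_force: [-0.4, -0.3, -0.5]
gripper_width: 0.0851
grip_force: 0.0
t=35.73 p=[ 5.051e-01  3.811e-01 -1.000e-04] psi=100.0 tilt=0.10 F=[-0.4 -0.3 -0.5] w=85.1 g=0 q6=1.91 SHIFT=[-0.9 -0.3  1.9] TURNz=0.002
after turn: [-0.9 -0.3  1.9]
```

```bash

python3 -m crank '[-0.8,0,1.5,0,0,0,0,0,0,0,0,0,0,0,0,0,0,0]' 1 80
python3 -m crank '[0,0,0,0,0,0,0,0,0,0,0,0,0,0,0,0,0,0,0,0,0,0,0,0,0,0,0,0,0,0,0,0,0,0,0,0]' 0 80
python3 -m crank '[0,0,-10,0,0,0,0,0,-15,0,0,0,0,0,-25,0,0,0,0,0,-25,0,0,0,0,0,-25,0,0,0,0,0,-25,0,0,0,0,0,-25,0,0,0,0,0,0,0,0,0,0,0,0,0,0,0]'
python3 -m crank '[0,0,0,0,0,0.105,0,0,0,0,0,0.105,0,0,0,0,0,0.105,0,0,0,0,0,0,0,0,0,0,0,0,0,0,0,0,0,0]'
python3 -c "
from h import *
plan2(.535,-.0142,.1,82)"
```

```text
clock: 35.98
eef_pos: [0.5047, 0.3801, -0.0025]
tcp_rot: [2.019, 2.407, 0.0]
wrist_force: [0.9, 0.1, 0.2]
gripper_width: 0.0859
grip_force: 0.0
clock: 36.48
eef_pos: [0.505, 0.3803, -0.0019]
tcp_rot: [2.019, 2.407, 0.002]
wrist_force: [-0.2, -1.3, 6.1]
gripper_width: 0.0536
grip_force: 84.6
clock: 37.23
eef_pos: [0.505, 0.3802, 0.1481]
tcp_rot: [2.018, 2.407, 0.003]
wrist_force: [-0.5, -1.1, -5.5]
gripper_width: 0.0535
grip_force: 86.1
clock: 37.73
eef_pos: [0.5042, 0.3798, 0.1461]
tcp_rot: [-2.368, -2.064, 0.003]
wrist_force: [-0.2, 0.2, -4.8]
gripper_width: 0.0534
grip_force: 86.1
t=37.73 p=[0.5042 0.3798 0.1461] psi=82.2 tilt=0.11 F=[-0.2  0.2 -4.8] w=53.4 g=86 q6=2.22 SHIFT=[-386.1   84.2   46.4] TURNz=0.003
after turn: [-385.9   85.3   46.1]
```

```bash

python3 -m crank '[-27.6,6.1,0,0,0,0.003,-27.6,6.1,0,0,0,0,-27.6,6.1,0,0,0,0,-27.6,6.1,0,0,0,0,-27.6,6.1,0,0,0,0,-27.6,6.1,0,0,0,0,-27.6,6.1,0,0,0,0]'
python3 -m crank '[-27.6,6.1,0,0,0,0,-27.6,6.1,0,0,0,0,-27.6,6.1,0,0,0,0,-27.6,6.1,0,0,0,0,-27.6,6.1,0,0,0,0,-27.6,6.1,0,0,0,0,-27.6,6.1,0,0,0,0,0,0,0,0,0,0,0,0,0,0,0,0]'
python3 -m crank '[0,0,15,0,0,0,0,0,15,0,0,0,0,0,10,0,0,0,0,0,5,0,0,0,0,0,0,0,0,0,0,0,0,0,0,0,0,0,0,0,0,0]'
python3 -c "
from h import *
plan2(.535,-.0142,.1,82)"
```

```text
clock: 38.32
eef_pos: [0.5192, 0.1815, 0.147]
tcp_rot: [-2.371, -2.06, 0.0]
wrist_force: [1.1, 0.0, -4.6]
gripper_width: 0.0533
grip_force: 86.1
clock: 39.07
eef_pos: [0.5341, -0.0159, 0.1469]
tcp_rot: [-2.375, -2.056, 0.0]
wrist_force: [-0.0, -0.1, -4.4]
gripper_width: 0.0534
grip_force: 86.1
clock: 39.65
eef_pos: [0.5346, -0.0143, 0.1029]
tcp_rot: [2.373, 2.057, 0.001]
wrist_force: [-0.2, -0.6, -4.7]
gripper_width: 0.0534
grip_force: 86.0
t=39.65 p=[ 0.5346 -0.0143  0.1029] psi=81.8 tilt=0.06 F=[-0.2 -0.6 -4.7] w=53.4 g=86 q6=1.53 SHIFT=[0.2 0.3 2.9] TURNz=-0.003
after turn: [0.2 0.3 2.9]
```

```bash

python3 -m crank '[0,0.3,4,0,0,-0.003,0,0,4,0,0,0,0,0,4,0,0,0,0,0,4,0,0,0,0,0,4,0,0,0,0,0,5,0,0,0,0,0,0,0,0,0,0,0,0,0,0,0]'
python3 -c "
from h import *
plan2(.535,-.0142,.049,82);print(get_state()['torque'])"
```

```text
clock: 40.32
eef_pos: [0.5342, -0.015, 0.0767]
tcp_rot: [-2.372, -2.06, 0.002]
wrist_force: [-0.6, -4.5, -6.5]
gripper_width: 0.0531
grip_force: 85.9
t=40.32 p=[ 0.5342 -0.015   0.0767] psi=82.0 tilt=0.08 F=[-0.6 -4.5 -6.5] w=53.1 g=86 q6=1.53 SHIFT=[ 0.9  0.7 27.7] TURNz=-0.001
after turn: [ 0.9  0.7 27.7]
[-0.75400667  0.17050078  0.00246846]
```

```bash

python3 -m crank '[-0.5,0,7,0,0,0,0,0,6,0,0,0,0,0,6,0,0,0,0,0,4,0,0,0,0,0,3,0,0,0,0,0,1.5,0,0,0,0,0,0,0,0,0,0,0,0,0,0,0]'
python3 -m crank '[0,0,0,0,0,0,0,0,0,0,0,0,0,0,0,0,0,0,0,0,0,0,0,0,0,0,-15,0,0,0,0,0,-25,0,0,0,0,0,-25,0,0,0,0,0,-25,0,0,0,0,0,-20,0,0,0,0,0,0,0,0,0]' 1 80
python3 -m crank '[0,0,0,0,0,-0.0843,0,0,0,0,0,-0.0843,0,0,0,0,0,-0.0843,-25.1,-8.4,0,0,0,0,-25.1,-8.4,0,0,0,0,-25.1,-8.4,0,0,0,0,-25.1,-8.4,0,0,0,0,-25.1,-8.4,0,0,0,0,-25.1,-8.4,0,0,0,0]'
python3 -m crank '[-25.1,-8.4,0,0,0,0,-25.1,-8.4,0,0,0,0,-25.1,-8.4,0,0,0,0,-25.1,-8.4,0,0,0,0,-25.1,-8.4,0,0,0,0,-25.1,-8.4,0,0,0,0,0,0,0,0,0,0,0,0,0,0,0,0,0,0,0,0,0,0]'
python3 - <<'E'
from h import *
F={n:grab_frame(n) for n in("scene","top")}
for n,f in F.items():
    for xy,z in[((.47,-.326),.01),((.535,-.0125),.06)]: print(n,xy,plate(f,xy,z))
    print([ (q["at"],round(q["confidence"],2)) for q in mark_of(f,"cover")[:2]], [np.round(at_z(f,q["at"],.005),3) for q in mark_of(f,"cover")[:2]])
plan2(.4683,-.3257,-.002,96.5)
E
```

```text
clock: 40.98
eef_pos: [0.5343, -0.0153, 0.0492]
tcp_rot: [-2.372, -2.06, 0.001]
wrist_force: [0.6, -5.4, -6.3]
gripper_width: 0.053
grip_force: 85.9
clock: 41.82
eef_pos: [0.5362, -0.0151, 0.164]
tcp_rot: [2.367, 2.058, 0.007]
wrist_force: [0.4, 0.2, 0.4]
gripper_width: 0.0851
grip_force: 0.0
clock: 42.57
eef_pos: [0.5009, -0.1713, 0.1593]
tcp_rot: [-2.092, -2.343, -0.0]
wrist_force: [0.9, 0.7, 0.5]
gripper_width: 0.0855
grip_force: 0.0
clock: 43.32
eef_pos: [0.4681, -0.3252, 0.1593]
tcp_rot: [-2.092, -2.342, -0.001]
wrist_force: [-0.3, 0.8, 0.6]
gripper_width: 0.0853
grip_force: 0.0
scene (0.47, -0.326) ((array([ 471.1, -325.8]), array([ 56.5, 108. ]), 96.3), 897, 0.0095)
scene (0.535, -0.0125) ((array([539.7, -16.2]), array([ 59.9, 110.4]), 80.9), 563, 0.0586)
[([239.6, 202.5], 0.73), ([228.7, 223.3], 0.36)] [array([0.403, 0.049, 0.005]), array([ 0.448, -0.032,  0.005])]
top (0.47, -0.326) ((array([ 468. , -325.4]), array([ 52.9, 109.3]), 96.5), 471, 0.0098)
top (0.535, -0.0125) ((array([533.8, -12.3]), array([ 53.5, 105.6]), 82.0), 482, 0.0597)
[([257.5, 212.0], 0.64)] [array([0.397, 0.054, 0.005])]
t=43.62 p=[ 0.4685 -0.325   0.1599] psi=96.5 tilt=0.01 F=[ 0.5  0.3 -0.2] w=85.2 g=0 q6=0.70 SHIFT=[ -0.7  -0.3 161.9] TURNz=0.001
after turn: [ -0.7  -0.3 161.9]
```

```bash

python3 -m crank '[-0.5,0,25,0,0,0,0,0,25,0,0,0,0,0,25,0,0,0,0,0,25,0,0,0,0,0,25,0,0,0,0,0,15,0,0,0,0,0,12,0,0,0,0,0,6,0,0,0,0,0,2.5,0,0,0,0,0,0,0,0,0,0,0,0,0,0,0,0,0,0,0,0,0]' 1 80
python3 -c "
from h import *
plan2(.4683,-.3257,-.002,96.5)"
python3 -m crank '[0,0,1.5,0,0,0,0,0,0,0,0,0]'
python3 -m crank '[0,0,0,0,0,0,0,0,0,0,0,0,0,0,0,0,0,0,0,0,0,0,0,0,0,0,0,0,0,0,0,0,0,0,0,0]' 0 80
python3 -m crank '[0,0,-10,0,0,0,0,0,-15,0,0,0,0,0,-25,0,0,0,0,0,-25,0,0,0,0,0,-25,0,0,0,0,0,-25,0,0,0,0,0,-25,0,0,0,0,0,-10,0,0,0,0,0,0,0,0,0]'
python3 -m crank '[0,0,0,0,0,0.0843,0,0,0,0,0,0.0843,0,0,0,0,0,0.0843,0,0,0,0,0,0,0,0,0,0,0,0,0,0,0,0,0,0]'
python3 -c "
from h import *
plan2(.535,-.0145,.11,82)"
```

```text
clock: 44.62
eef_pos: [0.4687, -0.3266, 0.0002]
tcp_rot: [2.091, 2.342, -0.0]
wrist_force: [-0.7, -0.1, 0.7]
gripper_width: 0.0855
grip_force: 0.0
t=44.62 p=[ 4.687e-01 -3.266e-01  2.000e-04] psi=96.5 tilt=0.09 F=[-0.7 -0.1  0.7] w=85.5 g=0 q6=0.70 SHIFT=[ 0.9 -0.3  2.2] TURNz=-0.000
after turn: [ 0.9 -0.3  2.2]
clock: 44.78
eef_pos: [0.4684, -0.3264, -0.0018]
tcp_rot: [2.092, 2.343, -0.0]
wrist_force: [0.8, 0.5, -0.2]
gripper_width: 0.0855
grip_force: 0.0
clock: 45.28
eef_pos: [0.4683, -0.3263, -0.0014]
tcp_rot: [2.092, 2.343, -0.0]
wrist_force: [-2.1, 2.7, 8.3]
gripper_width: 0.0537
grip_force: 84.1
clock: 46.03
eef_pos: [0.469, -0.3269, 0.1601]
tcp_rot: [2.09, 2.34, -0.0]
wrist_force: [-0.2, 0.2, -4.5]
gripper_width: 0.0536
grip_force: 86.2
clock: 46.53
eef_pos: [0.468, -0.326, 0.1567]
tcp_rot: [-2.367, -2.063, 0.0]
wrist_force: [0.2, 0.6, -4.4]
gripper_width: 0.0533
grip_force: 86.1
t=46.53 p=[ 0.468  -0.326   0.1567] psi=82.1 tilt=0.09 F=[ 0.2  0.6 -4.4] w=53.3 g=86 q6=0.95 SHIFT=[317.7  23.8  47. ] TURNz=0.002
after turn: [317.8  23.   46.7]
```

```bash

python3 -m crank '[26.45,1.95,0,0,0,0.002,26.45,1.95,0,0,0,0,26.45,1.95,0,0,0,0,26.45,1.95,0,0,0,0,26.45,1.95,0,0,0,0,26.45,1.95,0,0,0,0]'
python3 -m crank '[26.45,1.95,0,0,0,0,26.45,1.95,0,0,0,0,26.45,1.95,0,0,0,0,26.45,1.95,0,0,0,0,26.45,1.95,0,0,0,0,26.45,1.95,0,0,0,0,0,0,0,0,0,0,0,0,0,0,0,0]'
python3 -m crank '[0,0,15,0,0,0,0,0,15,0,0,0,0,0,10,0,0,0,0,0,10,0,0,0,0,0,4,0,0,0,0,0,0,0,0,0,0,0,0,0,0,0,0,0,0,0,0,0]'
python3 -c "
from h import *
plan2(.535,-.0148,.1,82)"
```

```text
clock: 47.03
eef_pos: [0.5022, -0.1695, 0.1574]
tcp_rot: [-2.371, -2.06, 0.0]
wrist_force: [0.5, -0.5, -4.4]
gripper_width: 0.0533
grip_force: 86.1
clock: 47.7
eef_pos: [0.5363, -0.014, 0.1574]
tcp_rot: [-2.369, -2.063, 0.001]
wrist_force: [-0.0, -0.5, -5.7]
gripper_width: 0.0532
grip_force: 86.1
clock: 48.37
eef_pos: [0.5367, -0.0155, 0.1044]
tcp_rot: [2.373, 2.058, 0.001]
wrist_force: [-0.6, -0.0, -3.9]
gripper_width: 0.0532
grip_force: 86.1
t=48.37 p=[ 0.5367 -0.0155  0.1044] psi=81.9 tilt=0.06 F=[-0.6 -0.  -3.9] w=53.2 g=86 q6=1.53 SHIFT=[ 0.5 -1.8  4.4] TURNz=-0.002
after turn: [ 0.5 -1.8  4.4]
```

```bash

python3 -m crank '[0.4,-1.8,4,0,0,0,0,0,4,0,0,0,0,0,4,0,0,0,0,0,4,0,0,0,0,0,4,0,0,0,0,0,5,0,0,0,0,0,2,0,0,0,0,0,0,0,0,0,0,0,0,0,0,0]'
python3 -c "
from h import *
plan2(.535,-.0148,.059,82);print(get_state()['torque'])"
```

```text
clock: 49.12
eef_pos: [0.5345, -0.0147, 0.0766]
tcp_rot: [-2.373, -2.058, 0.0]
wrist_force: [-0.2, 0.9, -4.0]
gripper_width: 0.0532
grip_force: 86.1
t=49.12 p=[ 0.5345 -0.0147  0.0766] psi=81.9 tilt=0.02 F=[-0.2  0.9 -4. ] w=53.2 g=86 q6=1.53 SHIFT=[-0.1  0.5 17.6] TURNz=-0.002
after turn: [-0.1  0.5 17.6]
[ 0.0092561  -0.01271332 -0.00700348]
```

```bash

python3 -m crank '[0,0,5,0,0,0,0,0,5,0,0,0,0,0,4,0,0,0,0,0,2.5,0,0,0,0,0,1,0,0,0,0,0,0,0,0,0,0,0,0,0,0,0]'
python3 -m crank '[0,0,0,0,0,0,0,0,0,0,0,0,0,0,0,0,0,0,0,0,0,0,0,0,0,0,-15,0,0,0,0,0,-25,0,0,0,0,0,-25,0,0,0,0,0,-25,0,0,0,0,0,-10,0,0,0,0,0,0,0,0,0]' 1 60
python3 -m crank '[9.2,-24.3,0,0,0,0,9.2,-24.3,0,0,0,0,9.2,-24.3,0,0,0,0,9.2,-24.3,0,0,0,0,9.2,-24.3,0,0,0,0,9.2,-24.3,0,0,0,0,0,0,0,0,0,0,0,0,0,0,0,0]'
python3 - <<'E'
from h import *
F={n:grab_frame(n) for n in("scene","top")}
for n,f in F.items():
    print(n,plate(f,(.535,-.0125),.07))
    for q in mark_of(f,"cover")[:2]: print(q["confidence"],np.round(at_z(f,q["at"],.0),3))
    for q in mark_of(f,"plate_a")[:6]: print("plate",q["confidence"],np.round(at_depth(f,q["at"]),3))
plan2(.3985,.06,-.002,82)
save(F["scene"],"s5.png",(150,110,350,260),4)
E
```

```text
clock: 49.7
eef_pos: [0.5346, -0.0147, 0.0593]
tcp_rot: [2.373, 2.058, 0.0]
wrist_force: [0.7, -1.1, -4.2]
gripper_width: 0.0532
grip_force: 86.1
clock: 50.53
eef_pos: [0.5359, -0.0149, 0.1618]
tcp_rot: [2.371, 2.056, 0.005]
wrist_force: [1.0, -0.8, -0.2]
gripper_width: 0.086
grip_force: 0.0
clock: 51.2
eef_pos: [0.397, 0.0611, 0.1585]
tcp_rot: [-2.372, -2.059, 0.001]
wrist_force: [1.7, -0.3, -0.7]
gripper_width: 0.0853
grip_force: 0.0
scene ((array([539.9, -17.9]), array([ 60. , 111.1]), 81.4), 596, 0.0687)
0.59 [0.398 0.059 0.   ]
0.39 [0.516 0.005 0.   ]
plate 0.82 [0.366 0.366 0.008]
plate 0.75 [ 0.543 -0.023  0.07 ]
plate 0.66 [ 0.559 -0.042  0.063]
plate 0.62 [0.465 0.04  0.253]
plate 0.61 [ 0.561 -0.029  0.066]
top ((array([533.4, -13.5]), array([ 54.2, 107.3]), 81.9), 509, 0.0697)
plate 0.72 [0.352 0.382 0.01 ]
plate 0.7 [0.189 0.309 0.009]
plate 0.57 [ 0.539 -0.011  0.069]
plate 0.39 [ 0.544 -0.01   0.07 ]
plate 0.28 [0.792 0.086 0.006]
t=51.50 p=[0.3986 0.0602 0.1589] psi=81.8 tilt=0.03 F=[-0.  -0.2 -0. ] w=85.3 g=0 q6=1.65 SHIFT=[ -0.3  -0.  160.9] TURNz=-0.003
after turn: [-3.000e-01 -1.000e-01  1.609e+02]
```

View pics/s5.png

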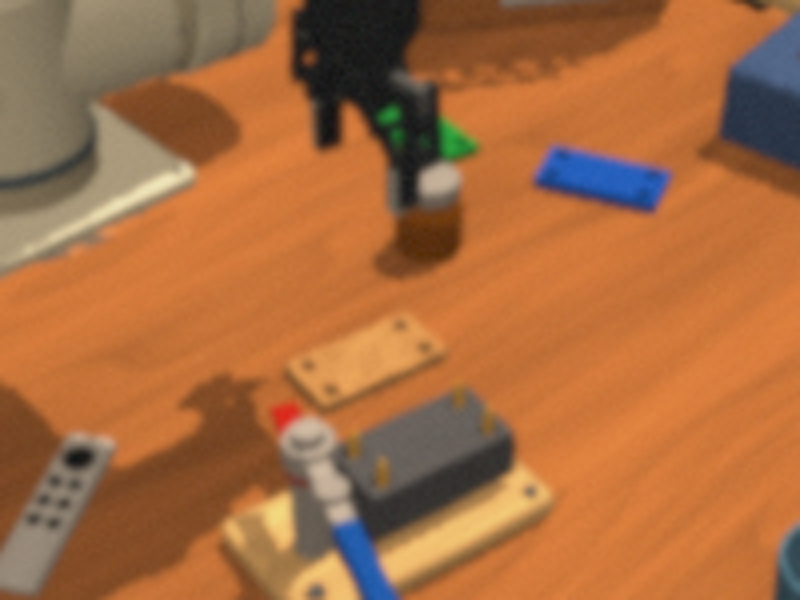

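Crop s5 shows four plates stacked flat on the posts at (425,450) and the cover lying at (365,362), with no other dark plate left. I'll measure the cover before grasping it.

```bash
python3 - <<'E'
from h import *
for n in("scene","top"):
    f=grab_frame(n);C=cloud(f);m=(np.hypot(C[...,0]-.3985,C[...,1]-.06)<.085)&(C[...,2]>.0045)&(C[...,2]<.02)
    m=cv2.morphologyEx(m.astype(np.uint8),cv2.MORPH_OPEN,np.ones((3,3)))
    k,l,st,_=cv2.connectedComponentsWithStats(m);m=l==1+np.argmax(st[1:,4]);print(n,m.sum(),rect(planemask(f,m,.01)),np.median(C[...,2][m]))
E
```

```text
scene 438 (array([399.8,  58.1]), array([ 60.1, 110.5]), 82.5) 0.008686251387304394Traceback (most recent call last):
  File "<stdin>", line 5, in <module>
    return _wrapfunc(a, 'argmax', axis=axis, out=out, **kwds)
    return bound(*args, **kwds)
ValueError: attempt to get argmax of an empty sequence
```

```bash

python3 -m crank '[0,0,25,0,0,0,0,0,25,0,0,0,0,0,25,0,0,0,0,0,25,0,0,0,0,0,25,0,0,0,0,0,15,0,0,0,0,0,12,0,0,0,0,0,5,0,0,0,0,0,2,0,0,0,0,0,0,0,0,0,0,0,0,0,0,0,0,0,1,0,0,0]' 1 60
python3 -m crank '[0,0,0,0,0,0,0,0,0,0,0,0]'
python3 -c "
from h import *
plan2(.3985,.06,-.002,82)"
python3 -m crank '[0,0,0,0,0,0,0,0,0,0,0,0,0,0,0,0,0,0,0,0,0,0,0,0,0,0,0,0,0,0,0,0,0,0,0,0]' 0 60
python3 -m crank '[0,0,-10,0,0,0,0,0,-15,0,0,0,0,0,-25,0,0,0,0,0,-25,0,0,0,0,0,-25,0,0,0,0,0,-25,0,0,0,0,0,-25,0,0,0,0,0,-5,0,0,0,0,0,0,0,0,0,0,0,0,0,0,0,0,0,0,0,0,0]'
python3 -c "
from h import *
plan2(.5348,-.0147,.1,82)"
```

```text
clock: 52.6
eef_pos: [0.3987, 0.0606, 0.0]
tcp_rot: [2.373, 2.058, 0.002]
wrist_force: [0.1, -0.4, 0.7]
gripper_width: 0.0849
grip_force: 0.0
clock: 52.77
eef_pos: [0.3983, 0.0606, -0.0003]
tcp_rot: [2.373, 2.058, 0.001]
wrist_force: [-0.4, 0.0, 0.2]
gripper_width: 0.0851
grip_force: 0.0
t=52.77 p=[ 3.983e-01  6.060e-02 -3.000e-04] psi=81.9 tilt=0.05 F=[-0.4  0.   0.2] w=85.1 g=0 q6=1.65 SHIFT=[-0.6  0.2  1.7] TURNz=-0.002
after turn: [-0.6  0.2  1.7]
clock: 53.27
eef_pos: [0.3981, 0.0606, -0.0001]
tcp_rot: [2.373, 2.058, 0.001]
wrist_force: [-4.0, 0.7, 13.0]
gripper_width: 0.054
grip_force: 60.8
clock: 54.18
eef_pos: [0.3973, 0.0606, 0.1529]
tcp_rot: [-2.372, -2.057, 0.003]
wrist_force: [0.0, 0.2, -1.8]
gripper_width: 0.0539
grip_force: 64.6
t=54.18 p=[0.3973 0.0606 0.1529] psi=81.9 tilt=0.13 F=[ 0.   0.2 -1.8] w=53.9 g=65 q6=1.65 SHIFT=[-55.1 146.9  52.6] TURNz=-0.002
after turn: [-55.5 146.7  52.9]
```

```bash

python3 -m crank '[-7.8,20.95,0,0,0,-0.002,-7.8,20.95,0,0,0,0,-7.8,20.95,0,0,0,0,-7.8,20.95,0,0,0,0,-7.8,20.95,0,0,0,0,-7.8,20.95,0,0,0,0,-7.8,20.95,0,0,0,0,0,0,0,0,0,0,0,0,0,0,0,0,0,0,0,0,0,0]'
python3 -m crank '[0,0,15,0,0,0,0,0,15,0,0,0,0,0,10,0,0,0,0,0,7,0,0,0,0,0,0,0,0,0,0,0,0,0,0,0,0,0,0,0,0,0]'
python3 -c "
from h import *
plan2(.5348,-.0140,.1,82)"
```

```text
clock: 55.02
eef_pos: [0.5346, -0.0137, 0.1528]
tcp_rot: [-2.37, -2.059, 0.003]
wrist_force: [0.1, 0.8, -0.8]
gripper_width: 0.0535
grip_force: 64.5
clock: 55.6
eef_pos: [0.5359, -0.0139, 0.1079]
tcp_rot: [2.371, 2.06, 0.001]
wrist_force: [0.6, 0.1, -2.3]
gripper_width: 0.0537
grip_force: 64.5
t=55.60 p=[ 0.5359 -0.0139  0.1079] psi=82.0 tilt=0.05 F=[ 0.6  0.1 -2.3] w=53.7 g=65 q6=1.53 SHIFT=[-0.2 -1.1  7.9] TURNz=-0.000
after turn: [-0.2 -1.1  7.9]
```

```bash

python3 -m crank '[0,-1,5,0,0,0,0,0,5,0,0,0,0,0,5,0,0,0,0,0,4,0,0,0,0,0,4,0,0,0,0,0,4,0,0,0,0,0,3,0,0,0,0,0,0,0,0,0,0,0,0,0,0,0]'
python3 -c "
from h import *
plan2(.5348,-.0140,.07,82);print(get_state()['torque'])"
```

```text
clock: 56.35
eef_pos: [0.5346, -0.0138, 0.0771]
tcp_rot: [-2.371, -2.06, 0.0]
wrist_force: [0.4, -0.4, -1.0]
gripper_width: 0.0541
grip_force: 64.6
t=56.35 p=[ 0.5346 -0.0138  0.0771] psi=82.0 tilt=0.02 F=[ 0.4 -0.4 -1. ] w=54.1 g=65 q6=1.53 SHIFT=[-0.1  0.2  7.1] TURNz=-0.000
after turn: [-0.1  0.2  7.1]
[ 0.01243765 -0.0467587   0.02420387]
```

```bash

python3 -m crank '[0,0,3,0,0,0,0,0,2,0,0,0,0,0,1.5,0,0,0,0,0,0.5,0,0,0,0,0,0,0,0,0,0,0,0,0,0,0]'
python3 -m crank '[0,0,0,0,0,0,0,0,0,0,0,0,0,0,0,0,0,0,0,0,0,0,0,0,0,0,-15,0,0,0,0,0,-25,0,0,0,0,0,-25,0,0,0,0,0,-25,0,0,0,0,0,-25,0,0,0,0,0,0,0,0,0]' 1 60
python3 -m crank '[0,0,0,0,0,-0.11,0,0,0,0,0,-0.11,0,0,0,0,0,-0.11,0,0,0,0,0,-0.11,0,0,0,0,0,-0.11,0,0,0,0,0,-0.11,0,0,0,0,0,-0.11,0,0,0,0,0,-0.11,0,0,0,0,0,-0.11,0,0,0,0,0,-0.11,0,0,0,0,0,-0.11,0,0,0,0,0,-0.11]'
python3 -m crank '[-23,-13.6,0,0,0,0,-23,-13.6,0,0,0,0,-23,-13.6,0,0,0,0,-23,-13.6,0,0,0,0,-23,-13.6,0,0,0,0,-23,-13.6,0,0,0,0,0,0,0,0,0,0,0,0,0,0,0,0,0,0,0,0,0,0]'
python3 - <<'E'
from h import *
F={n:grab_frame(n) for n in("scene","top")}
for n,f in F.items():
    C=cloud(f);m=(np.hypot(C[...,0]-.535,C[...,1]+.0145)<.085)&(abs(C[...,2]-.08)<.008);print(n,m.sum(),rect(planemask(f,m,.08)),np.median(C[m][:,2]))
    hsv=cv2.cvtColor(f["pixels"],cv2.COLOR_RGB2HSV).astype(int)
    m=(hsv[...,0]>100)&(hsv[...,0]<130)&(hsv[...,1]>120)&(np.hypot(C[...,0]-.63,C[...,1]+.145)<.12)&(C[...,2]>.105)&(C[...,2]<.12)
    if m.sum()>10: print(n,"handle",rect(C[m][:,:2]),m.sum())
plan2(.6317,-.141,.0875,157.8)
save(F["scene"],"s6.png",(190,150,330,255),5.7)
E
```

```text
clock: 56.85
eef_pos: [0.5347, -0.0138, 0.0703]
tcp_rot: [2.371, 2.061, 0.0]
wrist_force: [0.4, 0.7, -1.4]
gripper_width: 0.0539
grip_force: 64.6
clock: 57.68
eef_pos: [0.5365, -0.0141, 0.1901]
tcp_rot: [2.367, 2.057, 0.007]
wrist_force: [0.1, -0.0, 0.8]
gripper_width: 0.0857
grip_force: 0.0
clock: 58.68
eef_pos: [0.5346, -0.0138, 0.185]
tcp_rot: [-0.602, -3.083, -0.0]
wrist_force: [0.7, 0.2, 0.0]
gripper_width: 0.0856
grip_force: 0.0
clock: 59.43
eef_pos: [0.6307, -0.1415, 0.1848]
tcp_rot: [-0.61, -3.081, -0.001]
wrist_force: [-0.3, 0.3, 0.4]
gripper_width: 0.0855
grip_force: 0.0
scene 530 (array([538. , -17.8]), array([ 61.9, 113.8]), 81.8) 0.0785375780882569
scene handle (array([ 626.5, -140.8]), array([16., 89.]), 156.7) 199
top 421 (array([ 5.372e+02, -4.000e-01]), array([56.4, 84.1]), 82.4) 0.07944301606079592
t=59.53 p=[ 0.6307 -0.141   0.1854] psi=157.6 tilt=0.01 F=[-0.3 -0.4  0.1] w=85.3 g=0 q6=0.04 SHIFT=[-1.   0.4 97.9] TURNz=-0.003
after turn: [-1.   0.4 97.9]
```

View pics/s6.png

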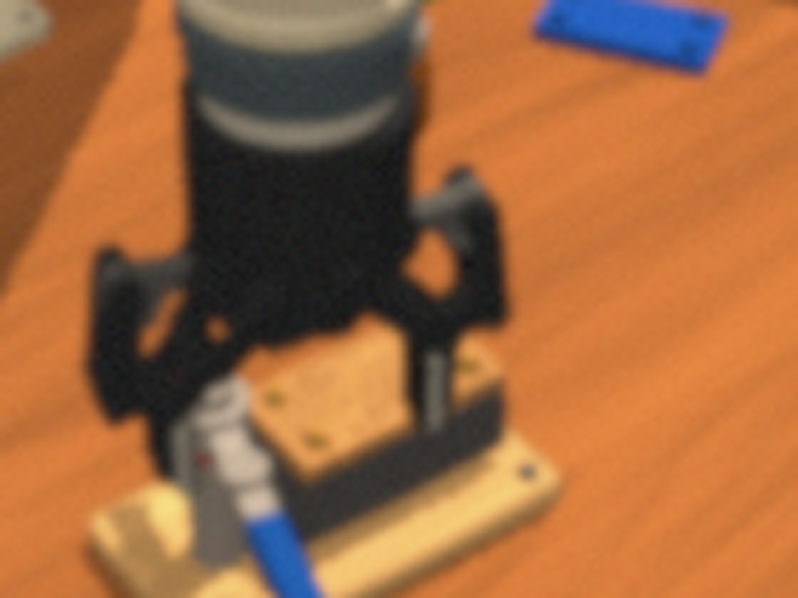

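The cover lies flat over the four plates at crop (375,400), top at z about 0.079. Now I'll grip the handle and lead it clockwise.

```bash

python3 -m crank '[-1,0,24,0,0,0,0,0,24,0,0,0,0,0,24,0,0,0,0,0,18,0,0,0,0,0,8,0,0,0,0,0,0,0,0,0,0,0,0,0,0,0]' 1 40
python3 -m crank '[0,0,0,0,0,0,0,0,0,0,0,0,0,0,0,0,0,0,0,0,0,0,0,0,0,0,0,0,0,0,0,0,0,0,0,0,0,0,0,0,0,0,0,0,0,0,0,0]' 0 40
python3 -m crank '[0.15,-5.75,0,0,0,0.05,0.15,-5.75,0,0,0,0.05,0.15,-5.75,0,0,0,0.05,0.15,-5.75,0,0,0,0.05,0.15,-5.75,0,0,0,0.05,0.15,-5.75,0,0,0,0.05,0.15,-5.75,0,0,0,0.05,0.15,-5.75,0,0,0,0.05,0.15,-5.75,0,0,0,0.05,0.15,-5.75,0,0,0,0.05,0.15,-5.75,0,0,0,0.05,0.15,-5.75,0,0,0,0.05]'
python3 -m crank '[0.15,-5.75,0,0,0,0.05,0.15,-5.75,0,0,0,0.05,0.15,-5.75,0,0,0,0.05,0.15,-5.75,0,0,0,0.05,0.15,-5.75,0,0,0,0.05,0.15,-5.75,0,0,0,0.05,0.15,-5.75,0,0,0,0.05,0.15,-5.75,0,0,0,0.05,0.15,-5.75,0,0,0,0.05,0.15,-5.75,0,0,0,0.05,0,0,0,0,0,0,0,0,0,0,0,0]'
python3 - <<'E'
from h import *
def ang():
    p=get_state()["eef_pos"];a=np.degrees(np.arctan2(p[1]+.098,p[0]-.5232))%360;print("handle dir",a,"r",np.hypot(p[1]+.098,p[0]-.5232))
plan2(.5,-.2,.0875,82);ang()
E
```

```text
clock: 60.12
eef_pos: [0.6322, -0.1418, 0.0881]
tcp_rot: [0.609, 3.081, -0.0]
wrist_force: [-0.3, -0.5, 0.4]
gripper_width: 0.0854
grip_force: 0.0
clock: 60.78
eef_pos: [0.6323, -0.1422, 0.0877]
tcp_rot: [0.61, 3.081, 0.0]
wrist_force: [1.9, 1.7, 3.9]
gripper_width: 0.0171
grip_force: 44.5
clock: 61.78
eef_pos: [0.5887, -0.1956, 0.0877]
tcp_rot: [1.496, 2.761, -0.002]
wrist_force: [-0.5, -4.0, 4.1]
gripper_width: 0.0176
grip_force: 44.7
clock: 62.78
eef_pos: [0.5335, -0.2153, 0.0878]
tcp_rot: [2.131, 2.306, -0.007]
wrist_force: [-7.7, -10.1, 4.5]
gripper_width: 0.0169
grip_force: 45.1
t=62.78 p=[ 0.5335 -0.2153  0.0878] psi=94.5 tilt=0.28 F=[ -7.7 -10.1   4.5] w=16.9 g=45 q6=0.97 SHIFT=[ 17.8 -32.2   0.3] TURNz=0.218
after turn: [ 10.4 -35.3   0.3]
handle dir 275.03338334235536 r 0.11770974249319927
```

```bash
cat >> h.py <<'E'
def ang():
    s=get_state();p=s["eef_pos"];d=np.array([p[0]-.5232,p[1]+.0985]);e=d/np.linalg.norm(d);F=s["wrist_force"]
    print("handle dir %.1f r %.1f  Fradial(out) %.1f Ftang(acw) %.1f Tz %.2f"%(np.degrees(np.arctan2(d[1],d[0]))%360,1000*np.linalg.norm(d),F[:2]@e,F[:2]@[-e[1],e[0]],s["torque"][2]))
E
python3 -m crank '[-2,0,0,0,0,0,0,0,0,0,0,0,0,0,0,0,0,0]'
python3 -c "
from h import *
plan2(.5,-.2,.0875,82);ang()"
python3 -m crank '[0.15,-5.9,0,0,0,0.05,0.15,-5.9,0,0,0,0.05,0,0,0,0,0,0,0,0,0,0,0,0]'
python3 - <<'E'
from h import *
plan2(.5,-.2,.0875,82);ang()
f=grab_frame("scene");save(f,"s7.png",(190,150,330,255),5.7)
f=grab_frame("top");C=cloud(f);hsv=cv2.cvtColor(f['pixels'],cv2.COLOR_RGB2HSV).astype(int)
r=((hsv[...,0]<6)|(hsv[...,0]>174))&(hsv[...,1]>170)&(np.hypot(C[...,0]-.53,C[...,1]+.08)<.08)&(C[...,2]>.088)
print('bar',rect(C[r][:,:2]) if r.sum()>5 else None,r.sum())
E
```

```text
clock: 63.03
eef_pos: [0.5335, -0.2155, 0.0875]
tcp_rot: [-2.13, -2.308, 0.004]
wrist_force: [-8.6, -2.7, 8.0]
gripper_width: 0.017
grip_force: 45.3
t=63.03 p=[ 0.5335 -0.2155  0.0875] psi=94.6 tilt=0.16 F=[-8.6 -2.7  8. ] w=17.0 g=45 q6=0.96 SHIFT=[ 18.1 -32.2   0.1] TURNz=0.220
after turn: [ 10.7 -35.4   0. ]
handle dir 275.1 r 117.5  Fradial(out) 1.9 Ftang(acw) -8.8 Tz 0.64
clock: 63.37
eef_pos: [0.5216, -0.216, 0.0876]
tcp_rot: [-2.243, -2.198, 0.005]
wrist_force: [-9.4, -3.4, 7.3]
gripper_width: 0.0171
grip_force: 45.2
t=63.37 p=[ 0.5216 -0.216   0.0876] psi=88.8 tilt=0.18 F=[-9.4 -3.4  7.3] w=17.1 g=45 q6=1.05 SHIFT=[ 15.5 -21.9   0.1] TURNz=0.119
after turn: [ 12.8 -23.6   0.1]
handle dir 269.2 r 117.5  Fradial(out) 3.5 Ftang(acw) -9.3 Tz 0.68
bar (array([522., -62.]), array([13.5, 35.1]), 92.4) 60
```

View pics/s7.png

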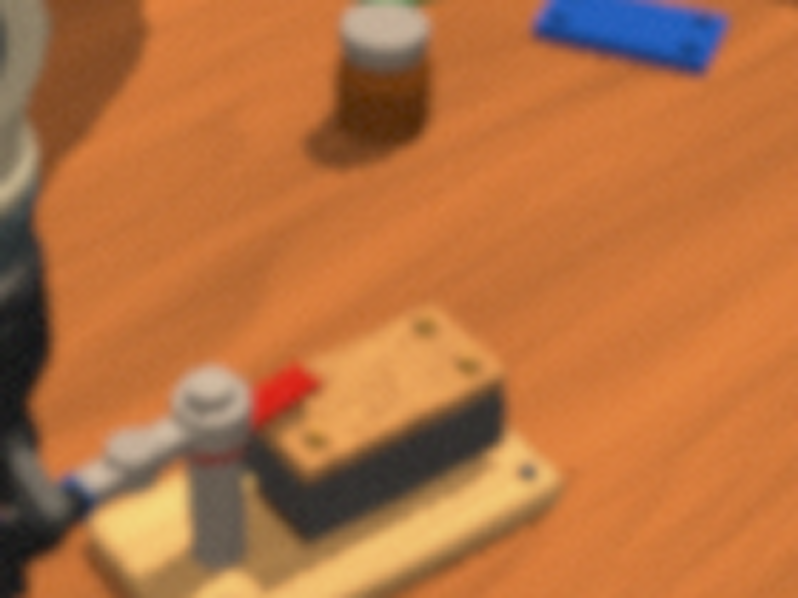

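The bar now points over the pile at crop (290,390) and the cover is still flat. The grip carries yaw/position tension because my commanded radius was slightly small, so I'll let go and regrip to clear it.

```bash

python3 -m crank '[0,0,0,0,0,0,0,0,0,0,0,0,0,0,0,0,0,0,0,0,0,0,0,0,0,0,0,0,0,0]' 0.5 40
python3 -c "
from h import *
plan2(.5,-.2,.0875,82);ang()
f=grab_frame('scene')
for q in mark_of(f,'handle_grip')[:1]+mark_of(f,'bar_tip')[:1]: print(q['confidence'],np.round(at_z(f,q['at'],.1),4))"
python3 -m crank '[0,0,0,0,0,0,0,0,0,0,0,0,0,0,0,0,0,0,0,0,0,0,0,0,0,0,0,0,0,0,0,0,0,0,0,0]' 0 40
python3 -c "
from h import *
plan2(.5,-.2,.0875,82);ang()"
```

```text
clock: 63.88
eef_pos: [0.5233, -0.2152, 0.0872]
tcp_rot: [-2.243, -2.199, -0.0]
wrist_force: [0.0, -0.2, -0.0]
gripper_width: 0.0425
grip_force: 0.0
t=63.88 p=[ 0.5233 -0.2152  0.0872] psi=88.9 tilt=0.01 F=[ 0.  -0.2 -0. ] w=42.5 g=0 q6=1.05 SHIFT=[ 14.8 -23.6  -0.3] TURNz=0.120
after turn: [ 11.8 -25.2  -0.3]
handle dir 270.0 r 116.7  Fradial(out) 0.2 Ftang(acw) 0.0 Tz -0.03
0.64 [ 0.5185 -0.21    0.1   ]
0.84 [ 0.5311 -0.0483  0.1   ]
clock: 64.53
eef_pos: [0.523, -0.2153, 0.0873]
tcp_rot: [-2.243, -2.199, 0.001]
wrist_force: [-2.6, -0.7, 1.8]
gripper_width: 0.0176
grip_force: 39.6
t=64.53 p=[ 0.523  -0.2153  0.0873] psi=88.9 tilt=0.02 F=[-2.6 -0.7  1.8] w=17.6 g=40 q6=1.05 SHIFT=[ 14.9 -23.3  -0.2] TURNz=0.120
after turn: [ 12.  -24.9  -0.2]
handle dir 269.9 r 116.8  Fradial(out) 0.7 Ftang(acw) -2.6 Tz 0.53
```

```bash

python3 -m crank '[0.1,-5.8,0,0,0,0.03,0,0,0,0,0,0,0,0,0,0,0,0]'
python3 -c "
from h import *
plan2(.5,-.2,.0875,82);ang()"
python3 -m crank '[0.1,-5.8,0,0,0,0.05,0,0,0,0,0,0,0,0,0,0,0,0]'
python3 -c "
from h import *
plan2(.5,-.2,.0875,82);ang()"
```

```text
clock: 64.78
eef_pos: [0.5173, -0.2152, 0.0874]
tcp_rot: [2.277, 2.164, 0.0]
wrist_force: [-1.0, -0.8, 1.7]
gripper_width: 0.0177
grip_force: 39.0
t=64.78 p=[ 0.5173 -0.2152  0.0874] psi=87.1 tilt=0.02 F=[-1.  -0.8  1.7] w=17.7 g=39 q6=1.08 SHIFT=[ 14.3 -18.   -0.1] TURNz=0.088
after turn: [ 12.7 -19.2  -0.1]
handle dir 267.1 r 116.9  Fradial(out) 0.8 Ftang(acw) -0.9 Tz -0.22
clock: 65.03
eef_pos: [0.5115, -0.2149, 0.0874]
tcp_rot: [2.329, 2.108, -0.0]
wrist_force: [-0.8, -1.1, 2.6]
gripper_width: 0.0172
grip_force: 39.1
t=65.03 p=[ 0.5115 -0.2149  0.0874] psi=84.3 tilt=0.01 F=[-0.8 -1.1  2.6] w=17.2 g=39 q6=1.12 SHIFT=[ 13.6 -12.9  -0.1] TURNz=0.040
after turn: [ 13.1 -13.4  -0.1]
handle dir 264.2 r 117.0  Fradial(out) 1.2 Ftang(acw) -0.7 Tz -0.24
```

```bash

python3 -m crank '[0.1,-4.7,0,0,0,0.04,0,0,0,0,0,0,0,0,0,0,0,0]'
python3 -c "
from h import *
plan2(.5,-.2,.0875,82);ang()"
python3 -m crank '[0.1,-4.7,0,0,0,0.04,0,0,0,0,0,0,0,0,0,0,0,0]'
python3 -c "
from h import *
plan2(.5,-.2,.0875,82);ang()"
```

```text
clock: 65.28
eef_pos: [0.507, -0.2144, 0.0874]
tcp_rot: [2.37, 2.062, -0.0]
wrist_force: [-0.9, -1.7, 4.0]
gripper_width: 0.0171
grip_force: 39.2
t=65.28 p=[ 0.507  -0.2144  0.0874] psi=82.1 tilt=0.02 F=[-0.9 -1.7  4. ] w=17.1 g=39 q6=1.16 SHIFT=[13.2 -8.9 -0.1] TURNz=0.001
after turn: [13.2 -8.9 -0.1]
handle dir 262.0 r 117.0  Fradial(out) 1.8 Ftang(acw) -0.7 Tz -0.17
clock: 65.53
eef_pos: [0.5032, -0.2137, 0.0875]
tcp_rot: [2.409, 2.015, 0.001]
wrist_force: [3.8, -2.4, -0.4]
gripper_width: 0.0174
grip_force: 39.8
t=65.53 p=[ 0.5032 -0.2137  0.0875] psi=79.8 tilt=0.09 F=[ 3.8 -2.4 -0.4] w=17.4 g=40 q6=1.19 SHIFT=[13.  -5.5 -0. ] TURNz=-0.038
after turn: [13.2 -5.  -0. ]
handle dir 260.1 r 117.0  Fradial(out) 1.7 Ftang(acw) 4.1 Tz 0.18
```

```bash

python3 -m crank '[0.1,-4.7,0,0,0,0.04,0,0,0,0,0,0,0,0,0,0,0,0]'
python3 -c "
from h import *
ang()"
python3 -m crank '[0.1,-4.7,0,0,0,0.04,0,0,0,0,0,0,0,0,0,0,0,0]'
python3 -c "
from h import *
plan2(.5,-.2,.0875,82);ang()"
```

```text
clock: 65.78
eef_pos: [0.4984, -0.2129, 0.0875]
tcp_rot: [2.449, 1.966, 0.001]
wrist_force: [4.3, -3.1, 0.4]
gripper_width: 0.0178
grip_force: 39.6
handle dir 257.8 r 117.0  Fradial(out) 2.1 Ftang(acw) 4.9 Tz 0.21
clock: 66.03
eef_pos: [0.4937, -0.2118, 0.0875]
tcp_rot: [2.487, 1.917, 0.0]
wrist_force: [3.6, -3.9, 1.4]
gripper_width: 0.0175
grip_force: 39.5
t=66.03 p=[ 0.4937 -0.2118  0.0875] psi=75.2 tilt=0.07 F=[ 3.6 -3.9  1.4] w=17.5 g=40 q6=1.27 SHIFT=[13.   3.1 -0.1] TURNz=-0.118
after turn: [12.6  4.6 -0. ]
handle dir 255.4 r 117.1  Fradial(out) 2.9 Ftang(acw) 4.5 Tz 0.19
```

```bash

python3 -m crank '[0.1,-3.5,0,0,0,0.03,0,0,0,0,0,0,0,0,0,0,0,0,0,0,0,0,0,0]'
python3 - <<'E'
from h import *
plan2(.5,-.2,.0875,82);ang()
F={n:grab_frame(n) for n in("scene","top")}
for n,f in F.items():
    C=cloud(f);hsv=cv2.cvtColor(f['pixels'],cv2.COLOR_RGB2HSV).astype(int)
    r=((hsv[...,0]<6)|(hsv[...,0]>174))&(hsv[...,1]>170)&(np.hypot(C[...,0]-.53,C[...,1]+.08)<.08)&(C[...,2]>.088)
    if r.sum()>5:
        c=C[r][:,:2].mean(0)-[.5232,-.0985];print(n,'bar',rect(C[r][:,:2]),r.sum(),np.degrees(np.arctan2(c[1],c[0])))
    b=(hsv[...,0]>100)&(hsv[...,0]<130)&(hsv[...,1]>120)&(np.hypot(C[...,0]-.5,C[...,1]+.2)<.1)&(C[...,2]>.1)
    if b.sum()>5: print(n,"handle",rect(C[b][:,:2]),b.sum())
save(F["top"],"t8.png",(270,130,370,205),8)
E
```

```text
clock: 66.37
eef_pos: [0.4903, -0.2109, 0.0874]
tcp_rot: [2.516, 1.88, -0.0]
wrist_force: [3.5, -4.8, 1.3]
gripper_width: 0.0176
grip_force: 39.7
t=66.37 p=[ 0.4903 -0.2109  0.0874] psi=73.5 tilt=0.06 F=[ 3.5 -4.8  1.3] w=17.6 g=40 q6=1.29 SHIFT=[13.2  6.2 -0.1] TURNz=-0.148
after turn: [12.2  8.  -0.1]
handle dir 253.7 r 117.1  Fradial(out) 3.6 Ftang(acw) 4.7 Tz 0.23
scene bar (array([528.3, -62.1]), array([17.4, 35.9]), 79.9) 64 80.70356914348868
scene handle (array([ 503.8, -203.2]), array([68.5, 81.7]), 23.3) 127
top bar (array([526.9, -62.2]), array([16. , 37.5]), 82.9) 63 84.47833036924503
top handle (array([ 497.5, -180.4]), array([20. , 33.1]), 86.0) 58
```

View pics/t8.png

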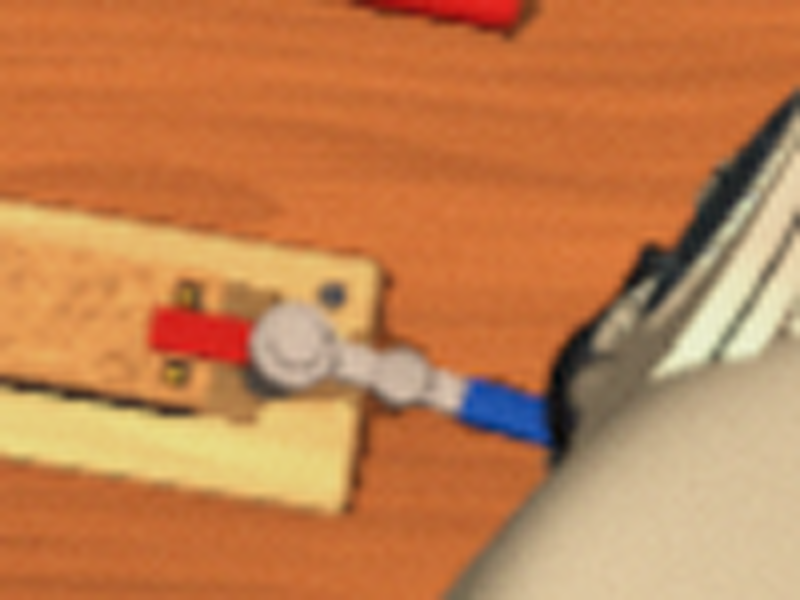

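In the t8 crop the bar, (150,330) to (295,345), is parallel to the foot's edges, so it is at its stop over the pile. The handle, (465,395) to (550,425), is bent about 0.15 rad. I'll nudge it 0.03 more, lead it back a little, and let go.

```bash

python3 -m crank '[0.1,-3.5,0,0,0,0.03,0,0,0,0,0,0,0,0,0,0,0,0,0,0,0,0,0,0]'
python3 -c "
from h import *
ang()"
python3 -m crank '[0,3.5,0,0,0,-0.03,0,3.5,0,0,0,-0.03,0,3.5,0,0,0,-0.03,0,0,0,0,0,0,0,0,0,0,0,0]'
python3 -c "
from h import *
ang()"
python3 -m crank '[0,0,0,0,0,0,0,0,0,0,0,0,0,0,0,0,0,0,0,0,0,0,0,0,0,0,0,0,0,0,0,0,0,0,0,0,0,0,0,0,0,0]' 1 40
python3 -m crank '[0,0,-15,0,0,0,0,0,-25,0,0,0,0,0,-25,0,0,0,0,0,-25,0,0,0,0,0,-25,0,0,0,0,-25,0,0,0,0,0,-25,0,0,0,0,0,-25,0,0,0,0,0,-25,0,0,0,0,0,-25,0,0,0,0,0,0,0,0,0,0]'
python3 - <<'E'
from h import *
plan2(.5,-.2,.0875,82)
F={n:grab_frame(n) for n in("scene","top")}
for n,f in F.items():
    C=cloud(f);hsv=cv2.cvtColor(f['pixels'],cv2.COLOR_RGB2HSV).astype(int)
    r=((hsv[...,0]<6)|(hsv[...,0]>174))&(hsv[...,1]>170)&(np.hypot(C[...,0]-.53,C[...,1]+.08)<.08)&(C[...,2]>.088)
    if r.sum()>5: print(n,'bar',rect(C[r][:,:2]),r.sum())
    b=(hsv[...,0]>100)&(hsv[...,0]<130)&(hsv[...,1]>120)&(np.hypot(C[...,0]-.5,C[...,1]+.2)<.1)&(C[...,2]>.1)&(C[...,2]<.12)
    if b.sum()>5: print(n,"handle",rect(C[b][:,:2]),b.sum())
    m=(np.hypot(C[...,0]-.535,C[...,1]+.0145)<.085)&(abs(C[...,2]-.08)<.006);print(n,"cover",m.sum(),rect(planemask(f,m,.08)),np.median(C[m][:,2]))
save(F["scene"],"s9.png",(150,150,350,300),4)
E
```

```text
clock: 66.8
eef_pos: [0.4869, -0.2099, 0.0875]
tcp_rot: [2.544, 1.842, -0.001]
wrist_force: [1.2, -5.3, 1.9]
gripper_width: 0.0172
grip_force: 39.7
handle dir 252.0 r 117.2  Fradial(out) 4.7 Ftang(acw) 2.8 Tz 0.20
clock: 67.22
eef_pos: [0.4975, -0.2127, 0.0875]
tcp_rot: [2.458, 1.955, 0.001]
wrist_force: [3.2, -2.9, 0.5]
gripper_width: 0.0176
grip_force: 40.0
handle dir 257.3 r 117.0  Fradial(out) 2.1 Ftang(acw) 3.8 Tz 0.21
clock: 67.8
eef_pos: [0.4963, -0.2122, 0.0873]
tcp_rot: [-2.461, -1.952, 0.0]
wrist_force: [0.3, -0.2, -0.0]
gripper_width: 0.0855
grip_force: 0.0
clock: 68.72
eef_pos: [0.3713, -0.1821, 0.2026]
tcp_rot: [-2.461, -1.951, 0.001]
wrist_force: [-0.8, -0.5, -0.4]
gripper_width: 0.0853
grip_force: 0.0
t=68.72 p=[ 0.3713 -0.1821  0.2026] psi=76.8 tilt=0.07 F=[-0.8 -0.5 -0.4] w=85.3 g=0 q6=1.14 SHIFT=[ 12.  129.5 114.9] TURNz=-0.091
after turn: [  0.2 130.  115.1]
scene bar (array([528.5, -61.2]), array([15.2, 36. ]), 84.5) 58
scene handle (array([ 509.6, -209.3]), array([14.1, 85. ]), 82.8) 213
scene cover 610 (array([535.5, -30.2]), array([ 60.4, 139. ]), 81.9) 0.07870958538528618
top bar (array([526.7, -62.3]), array([15.5, 37.4]), 82.4) 63
top handle (array([ 505.7, -209.6]), array([14.1, 85.7]), 82.1) 137
top cover 517 (array([535.6, -13.2]), array([ 56.3, 109.7]), 82.0) 0.07967123997224075
```

View pics/s9.png

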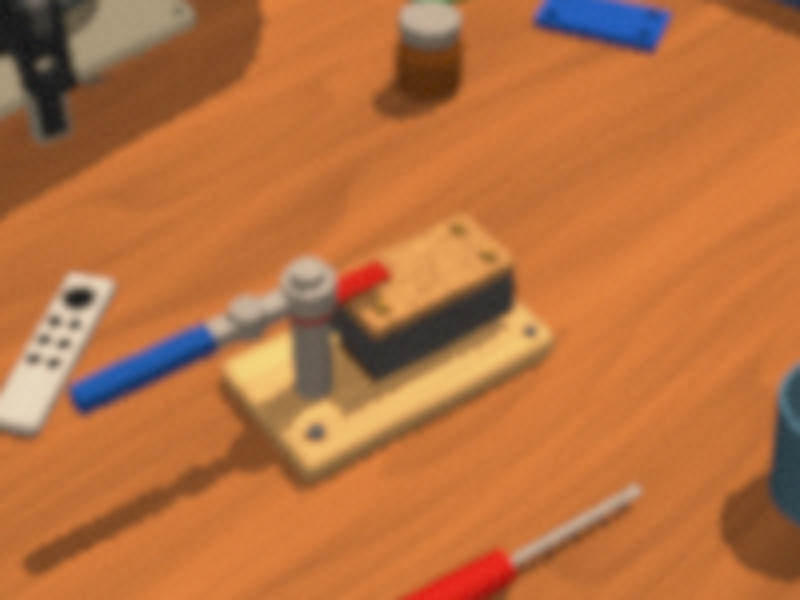

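The bar at crop (360,280) lies over the pile at 82°, and the handle, (75,395) to (210,340), is straight in line with it. The cover is flat on top and the arm is clear, so I'm handing in.

```bash
python3 -c "
from bench import *
print(job_done())"
```

```text
the job is handed in; nothing more can be done
None
```

I handed the job in at about 69 s (no verdict came back): all four steel plates and the cover lie flat on the posts, the bar is at its stop over the pile, and the wrench was tripped to about 0.17 rad, let go and sprang straight.

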